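Even up cigars in a fence tray and dock the tray

ROBOT

A 7-joint arm with a two-finger parallel gripper is mounted at the origin on a cart in front of the work surface, level with it; the furniture and walls round the work are solid. World frame = base frame: x ahead of the robot, y to its left, z up, the work surface at z = 0. Lengths are in mm, angles in rad, forces in N, time in s.
With the tool pointing down it reaches from about 425 to 1025 mm from the base axis. Payload 9.4 kg.
Tool frame: the origin (TCP) lies midway between the tips of the shut fingers; the grasp point (between the pads) lies 19 mm behind it; z points along the fingers, y is the line along which they close (so a half turn about z gives the same grasp; the last joint's range is limited). The gripper opens to 85 mm and grips with 20 to 120 N. Pads are 22 mm wide; open, the fingers measure 114 mm over their backs; the gripper's body (76 mm by 85 mm) begins 54 mm behind the grasp point. The pads swing forward as they close: fully open they stand 13 mm farther back than shut.
Start: joints at [-1.3, 0.599, -0.003, 1.599, 0.002, 0.943, -0.08], TCP at [247.106, 681.588, 231.275] pointing down, gripper open.
Joint ranges: [-2.57, 2.57], [-0.35, 1.97], [-1.29, 1.29], [0.11, 2.56], [-1.05, 4.19], [0.11, 1.86], [-2.63, 2.63]. Speed limits (rad/s): [2.22, 2.22, 3.01, 3.01, 3.14, 3.14, 3.14].

INTERFACE

Orientations are given as a rotation vector (axis times angle).
In Python, from station import robot, eyes gives the robot as it stands. The module is installed in compiled form; this text tells all that it offers.
- The arm moves only by the tool drive_tool, never from a script. Its argument "commands" is a list of rows, each an object with "slide": the shift along the world's x, y, z in cm, a list of three; "rot": the turn, a rotation vector about the world's x, y, z in rad, a list of three; "grip": the closure, from -1 (fully open) to 1 (shut). In form: [{"slide": [x, y, z], "rot": [rx, ry, rz], "grip": grip}, ...]. A call has 1 to 10 rows; each row is the pose to reach, as a shift and turn from the pose commanded when the call began; what a row does not reach only later rows make up. A row lasts 1/12 s, in which the tool goes at most 41.7 mm and 7.16 degrees, less where a joint would pass 70% of its speed; a pose out of reach is approached as far as the arm can. A call with a gripper value outside its range is refused whole. The fingers move at their own pace and stop on an object; "newtons" is the grip in N (left out, the last holds). Time passes only in rows, so rows that repeat a pose let the fingers close. It gives the time, the measured TCP pose, the force, the opening and the grip force at its end, in the units of the state.
- robot.read_state(): the state, without advancing time (a new reading comes with each control period).
- eyes.snapshot(name): name is "side" or "top"; returns a dict with "color" (400x640x3 uint8, red, green, blue), "range_z" (400x640 float32, mm along the optical axis (not along the pixel's ray), 0 where there is no reading), "mtx" (3x3 intrinsics, pixels), "world_from_camera" (4x4, takes a point from camera to world coordinates). Camera axes: x right, y down, z forward; pixel columns grow to the right and rows downward; lengths in mm; the calibration is good to about 2 mm. A picture is of the moment at which its call begins.
- robot.finish_job(): hands the job in; it is judged then, once.
The state is a dict: "time_s": time; "q": joint angles; "dq": joint speeds; "joint_efforts": joint torques, N m; "tcp_pos": TCP position; "orientation": TCP orientation; "force": force on the tool from outside, world axes, zero at the start; "moment": the same for the moment, N m; "opening": finger opening in mm; "grip_force": force on a finger pad.
Only numpy, scipy, OpenCV 4.12 (cv2) and the standard library are available. Lean on these libraries where they do the work, as an engineer would, in place of code of your own. Each camera call takes 0.05 s, during which the arm holds its last target. There are 200 camera calls.

TASK

Lay the stray cigar from the left-hand bay flat into the wooden tray beside the other three. Tip the tray up by the brass bar on its far side until all four cigars roll down into one closed row in the sunk lane along the tall fence, set it flat again and let go. Then take the tray by the dark bar at its right end and slide it home against both rails of the green corner stop, the row still closed; leave the other things where they are.

Things in the scene. Friction and masses are not known exactly. Their poses are not given: they have to be found in the camera images.
- tray: Wooden tray in the right bay, 161 (x) x 182 (y) mm, 0.56 kg. Origin: centre of its underside, z up. Floor 6 mm; from x = +15.5 mm to the far wall it is raised by 2.5 mm, so that a sunk cork lane 88 mm wide, room for four cigars, runs along the fence. Walls 8 mm thick, inside 145 x 166 mm. The -x wall (robot's side) is the tall fence, 34 mm, inner face at x = -72.5; other walls 16 mm. 
- side_grip (a point): Middle of the brass bar over the tray's far side: a round bar 10 mm thick, 90 mm long along the tray's y, held off the far wall at x = +86.5, y = 0, z = 46 mm in the tray frame; it is round and can turn in the fingers. Lifted here, the tray tips about the fence's lower edge (x = -80.5, z = 0); room for fingers on both sides. A ledge 134 mm high begins at world x = 0.66. Axes as the tray.
- end_grip (a point): Middle of the dark steel bar over the tray's right (-y) end: a round bar 10 mm thick, 90 mm long along the tray's x, at x = 0, y = -104, z = 46 mm in the tray frame. Axes as the tray.
- corner_stop: Fixed green corner stop: two rails 14 mm high, 11 mm wide, one on the robot's side (along y, 190 mm), one at the left end (along x, 130 mm). Its origin and axes are where the tray's lie when the tray touches both rails: near rail's face at x = -80.5, end rail's face at y = +91 mm; +x and -y sides open.
- cigar_a_mid (a point): One of the three small brown cigars that start in the tray, 148 x 21 x 19 mm. This point is the middle of the cigar, on its axis; its x axis runs along the cigar, its z axis turns as it rolls.
- cigar_b_mid (a point): One of the three small brown cigars that start in the tray, 145 x 22 x 20 mm. This point is the middle of the cigar, on its axis; its x axis runs along the cigar, its z axis turns as it rolls.
- cigar_c_mid (a point): One of the three small brown cigars that start in the tray, 147 x 20 x 20 mm. This point is the middle of the cigar, on its axis; its x axis runs along the cigar, its z axis turns as it rolls.
- stray_mid (a point): The stray cigar, brown, 148 x 22 x 21 mm, 35 g, lying alone on the board in the left-hand bay, across the wooden divider (about 32 mm wide at y = 0.04 to 0.07, 50 mm high) from the tray. This point is the middle of the cigar, on its axis, 10 mm above the board; x runs along the cigar.
- gum_pot: Bystander: buff stoneware pot, 55 mm across, 49 mm high, origin under its centre.
- cap_punch: Bystander: waisted pale punch standing upright, 25 mm across, 60 mm high, origin under its centre.
- ring_gauge: Bystander: flat wooden plate with bored holes, 46 x 150 x 9 mm (long along its y), origin under its centre.
- torch_lighter: Bystander: black torch lying down, 31 x 120 x 31 mm, origin under its centre.

How it is judged:
By the outcome, as a careful person would: the job done as asked, in the order asked, and still so for the second after the job is handed in, with the robot touching nothing.
It also fails if it takes over 59 s, if anything falls off the work surface, if the arm or the gripper's body presses on something with over 40 N, if the wrist force passes 120 N, or if a joint passes its speed limit or range.

## Working session

There is one attempt and no reset: what is moved stays moved. The work goes in short steps, Python scripts to look and compute and a tool call to move; the robot and the scene stay as the last step left them, time stands still between calls to the robot, and variables do not carry over. Pictures are saved under pics/ and viewed, at most 10 in all, crops included, and the job is handed in when it is done.

Besides the shell and the picture viewer there is one more tool, called as name(argument=value, ...), one argument or row to a line, values as JSON. drive_tool: Moves the arm, as the interface text tells. Its arguments: {"type":"object","properties":{"commands":{"type":"array","items":{"type":"object","properties":{"slide":{"type":"array","items":{"type":"number"}},"rot":{"type":"array","items":{"type":"number"}},"grip":{"type":"number"}}}},"newtons":{"type":"number"}},"required":["commands"]}

```bash
mkdir -p pics; cat > h.py <<'E'
from station import robot, eyes
import numpy as np, cv2
from scipy.spatial.transform import Rotation as R
def snap(n):
    s=eyes.snapshot(n); z=s["range_z"]; K=s["mtx"]; v,u=np.mgrid[:400,:640]
    P=np.stack([(u-K[0,2])*z/K[0,0],(v-K[1,2])*z/K[1,1],z,np.ones_like(z)],-1)@s["world_from_camera"].T
    P=P[...,:3]; P[z==0]=np.nan
    return s["color"],P
def save(c,f): cv2.imwrite("pics/"+f,c[...,::-1])
E
python3 - <<'E'
from h import *
for n in("top","side"):
    c,P=snap(n); save(c,n+"0.png"); np.save(n+"0.npy",P); print(n,P[200,320],P[0,0],P[0,639],P[399,0],P[399,639])
s=robot.read_state(); print({k:np.round(v,3) for k,v in s.items()})
E
```

```text
top [526.4087002   58.36060075  53.85299699] [1158.08366882 1046.80255005  251.87234301] [ 837.68749481 -621.40283295  616.82044669] [-298.11279654 1676.75080619 -747.17899385] [   7.84412854 -620.33073003  440.11868207]
side [524.10488993  66.13534661  50.90797252] [1158.67423939  465.07652272  822.26800399] [-544.2212752  -629.18540082  594.54147637] [ 781.35520842 1151.69952951  506.72003501] [-805.39353236  135.58047672 -741.52632445]
{'time_s': np.float64(0.1), 'q': array([-1.3  ,  0.6  , -0.003,  1.6  ,  0.002,  0.943, -0.08 ]), 'dq': array([-0.   ,  0.   ,  0.001, -0.   , -0.001, -0.001,  0.001]), 'joint_efforts': array([ 6.0000e-03, -7.7799e+01,  1.5710e+00, -2.5863e+01,  1.3000e-02,
        5.0000e-03, -0.0000e+00]), 'tcp_pos': array([247.003, 681.182, 230.514]), 'orientation': array([-5.440e-01, -3.094e+00,  2.000e-03]), 'force': array([-0.452,  0.072, -0.51 ]), 'moment': array([-0.057,  0.024, -0.003]), 'grip_force': np.float64(0.0), 'opening': np.float64(85.252)}
```

View pics/top0.png

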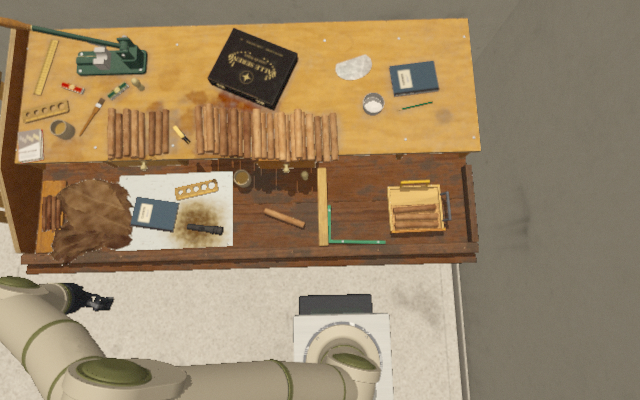

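View pics/side0.png

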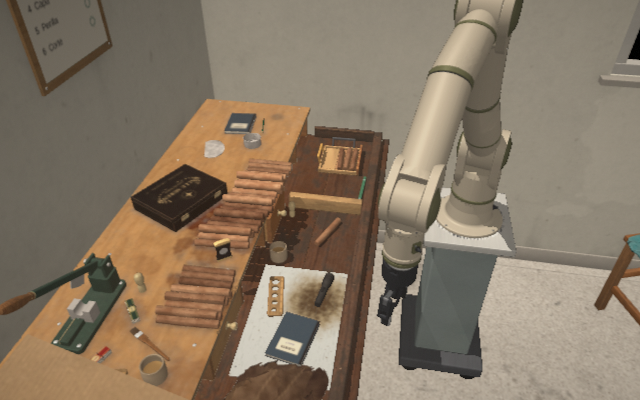

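The top view shows the stray at about (285,217), the divider at col 322, the green corner at (330,241), and the tray at cols 388–445, rows 183–232. The tray's brass bar is at (415,183) and its dark bar at (447,206).

```bash
python3 - <<'E'
from h import *
P=np.load("top0.npy"); c=cv2.imread("pics/top0.png"); S=np.load("side0.npy")
def rect(Q,m,n):
    q=Q[m]; 
    if len(q)<4: print(n,len(q));return
    r=cv2.minAreaRect(q[:,:2].astype(np.float32)); print(n,len(q),"c",np.round(r[0],1),"size",np.round(r[1],1),"ang",round(r[2],1),"z med/max",np.round(np.median(q[:,2]),1),np.round(q[:,2].max(),1), "mean",q.mean(0).round(1))
v,u=np.mgrid[:400,:640]
def box(a,b,c_,d): return (u>=a)&(u<=b)&(v>=c_)&(v<=d)
print("floor z",np.nanmedian(P[225:235,350:375,2]),np.nanmedian(P[225:235,250:270,2]),np.nanmedian(P[180:200,340:375,2]))
rect(P,box(255,312,200,232)&(P[...,2]>8)&(P[...,2]<40),"stray")
X=(S[...,0]>400)&(S[...,0]<640)
rect(S,X&(S[...,1]>100)&(S[...,1]<260)&(S[...,2]>9)&(S[...,2]<30)&(S[...,0]<585),"stray side")
hsv=cv2.cvtColor(c,cv2.COLOR_BGR2HSV)
g=(hsv[...,0]>60)&(hsv[...,0]<90)&(hsv[...,1]>120)&box(320,395,195,255)
rect(P,g,"green"); rect(P,g&(v>236),"near rail");rect(P,g&(v<236),"end rail")
T=box(380,460,172,240)
rect(P,T&(P[...,2]>38)&(v<190),"brass");rect(P,T&(P[...,2]>40)&(u>442),"dark")
rect(P,T&(P[...,2]>28)&(v>222),"fence")
rect(P,T&(P[...,2]>12)&(P[...,2]<37),"tray")
m=T&(P[...,2]>3); 
save(cv2.resize(c[160:260,310:470],None,fx=5,fy=5,interpolation=cv2.INTER_CUBIC)[...,::-1],"crop.png")
z=np.round(P[178:240,415:417,:]).astype(int)
for i in range(0,62,1): print(178+i,z[i,0],end=" ")
print();
for uu in range(382,456,2): print(uu,np.round(P[200,uu]).astype(int),end=" ")
E
```

```text
floor z 0.45314302017686714 0.271147790018631 -0.0051882182433473645
stray 271 c [467.7 175.2] size [110.2 140.4] ang 11.4 z med/max 18.5 27.1 mean [474.9 182.3  18.2]
stray side 238 c [488.4 184.1] size [165.9 152.3] ang 3.7 z med/max 20.6 30.0 mean [475.5 190.9  19.5]
green 0
near rail 0
end rail 0
brass 90 c [ 581.3 -263.1] size [12.6 94.7] ang 2.4 z med/max 49.7 59.6 mean [ 580.5 -263.5   49.4]
dark 94 c [ 497.2 -369.9] size [11.8 98.5] ang 89.4 z med/max 49.8 56.7 mean [ 495.3 -369.2   49.7]
fence 148 c [ 427.8 -267. ] size [180.8  31. ] ang 88.6 z med/max 33.9 40.4 mean [ 420.3 -267.2   33.7]
tray 1327 c [ 496.4 -271.1] size [164.6 192.9] ang 1.1 z med/max 22.0 37.0 mean [ 480.3 -267.2   21.9]
178 [ 606 -278   -5] 179 [ 601 -276    1] 180 [ 597 -276    0] 181 [ 583 -263   53] 182 [ 580 -264   49] 183 [ 577 -264   48] 184 [ 583 -275    1] 185 [ 579 -275    1] 186 [ 573 -271   16] 187 [ 569 -270   18] 188 [ 567 -272    8] 189 [ 564 -272    6] 190 [ 560 -272    9] 191 [ 557 -272    6] 192 [ 552 -270   13] 193 [ 549 -270   12] 194 [ 546 -271    6] 195 [ 543 -271    5] 196 [ 539 -27
[... 1098 characters left out ...]
0] 400 [ 526 -217   11] 402 [ 527 -225    7] 404 [ 527 -233    2] 406 [ 526 -239    6] 408 [ 525 -245   11] 410 [ 526 -253    5] 412 [ 526 -259    7] 414 [ 525 -265   11] 416 [ 525 -273    6] 418 [ 525 -280    8] 420 [ 525 -287    7] 422 [ 523 -291   17] 424 [ 524 -301    7] 426 [-9223372036854775808 -9223372036854775808 -9223372036854775808] 428 [ 524 -314   10] 430 [ 523 -320   10] 432 [ 523 -326   14] 434 [ 524 -336    6] 436 [ 522 -340   14] 438 [ 523 -349    7] 440 [ 521 -352   19] 442 [ 523 -364    3] 444 [ 524 -372   -1] 446 [ 524 -379   -1] 448 [ 515 -368   55] 450 [ 523 -393   -1] 452 [ 523 -399    2] 454 [ 524 -408   -6] <stdin>:25: RuntimeWarning: invalid value encountered in cast
```

View pics/crop.png

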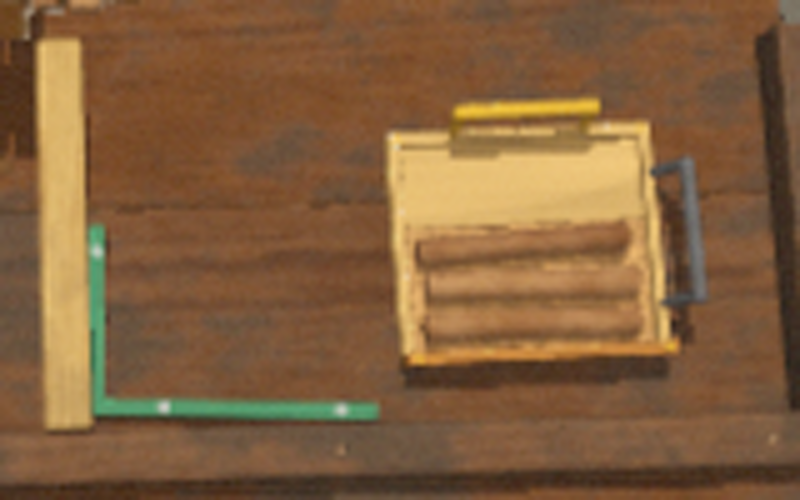

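The crop shows the tray yawed by a few degrees. The brass bar runs from (455,111) to (600,102), the dark bar from (686,158) to (698,300), and the green rails' inner corner is at (105,398). All three cigars lie on the fence side and the raised floor is free. Next I intersect pixel rays with planes at the known heights.

```bash
cat >> h.py <<'E'
def rays(s,uv,z):
    uv=np.atleast_2d(np.asarray(uv,float)); T=s["world_from_camera"]
    d=np.c_[uv,np.ones(len(uv))]@np.linalg.inv(s["mtx"]).T@T[:3,:3].T; o=T[:3,3]
    return (o+d*((z-o[2])/d[:,2])[:,None])[:,:2]
E
python3 - <<'E'
from h import *
s=eyes.snapshot("top"); c=s["color"]; hsv=cv2.cvtColor(c,cv2.COLOR_RGB2HSV)
f=lambda *p: np.array(p,float)/5+[310-.4,160-.4]
def show(n,z,*p): print(n,rays(s,f(*p),z).round(1).tolist())
show("tray rim far L,R",16,(387,132),(651,122))
show("fence outer near L,R top",34,(404,362),(679,350))
show("brass axis",46,(453,111),(601,103))
show("dark axis",46,(686,158),(700,301))
show("near rail top inner",14,(105,398),(378,403)); show("end rail inner",14,(104,225),(105,398))
show("divider top",50,(37,40),(80,40),(48,430),(93,428))
show("cigars axis",20,(418,246),(630,236)); show("b",18,(427,285),(641,283)); show("c",18,(425,322),(641,320))
print("cam",s["world_from_camera"][:3,3].round(0))
print(hsv[241,345:350],hsv[215,329:332])
h=hsv.astype(int); g=(h[...,0]>55)&(h[...,0]<95)&(h[...,1]>100); g[:195]=0;g[255:]=0;g[:,:322]=0;g[:,395:]=0
v,u=np.nonzero(g); 
if len(u): 
  w=rays(s,np.c_[u,v],14); a=w[v<234]; b=w[(v>236)&(u>336)]
  print("end rail y",np.median(a[:,1]),"x",a[:,0].max()," near rail x",np.median(b[:,0]),"y",b[:,1].min(), np.polyfit(b[:,1],b[:,0],1),np.polyfit(a[:,0],a[:,1],1))
# stray: brown segment
t=c[195:240,255:318]; save(cv2.resize(t,None,fx=10,fy=10,interpolation=cv2.INTER_CUBIC),"stray.png")
E
```

```text
tray rim far L,R [[575.5, -174.3], [577.5, -356.9]]
fence outer near L,R top [[414.9, -174.0], [418.0, -357.9]]
brass axis [[582.8, -214.7], [585.5, -315.1]]
dark axis [[546.1, -369.4], [449.2, -370.8]]
near rail top inner [[397.6, 26.1], [389.3, -158.2]]
end rail inner [[516.1, 23.2], [397.6, 26.1]]
divider top [[639.1, 65.7], [638.3, 36.4], [375.2, 64.9], [375.7, 35.3]]
cigars axis [[494.8, -190.4], [497.8, -335.2]]
b [[468.1, -195.3], [465.6, -340.7]]
c [[442.9, -192.4], [440.4, -338.8]]
cam [ 306.   53. 1372.]
[[ 69 110 158]
 [ 69 115 155]
 [ 70 112 157]
 [ 70 109 154]
 [ 70 114 155]] [[ 70 108 156]
 [ 63  82 143]
 [ 13 143 118]]
end rail y 30.371018593704576 x 511.4224769229753  near rail x 386.9673363212398 y -150.65354975230412 [3.53821430e-02 3.89523231e+02] [-1.18710780e-02  3.60018597e+01]
```

View pics/stray.png

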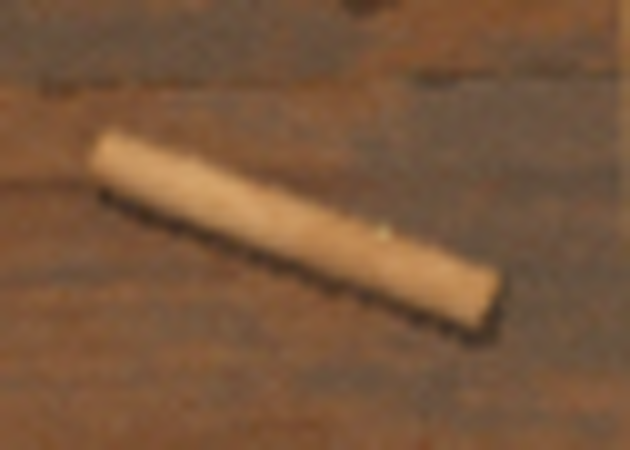

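The stray's end centres are at about (101,154) and (490,300) in this crop. That gives its axis directly.

```bash
python3 - <<'E'
from h import *
s=eyes.snapshot("top")
f=lambda *p: np.array(p,float)/10+[255-.45,195-.45]
w=rays(s,f((101,154),(490,300)),12); d=w[0]-w[1]; print(w.round(1),w.mean(0),np.linalg.norm(d),np.degrees(np.arctan2(d[1],d[0])))
w=rays(s,f((110,130),(95,178),(500,272),(478,328)),12);print(w.round(1))
t=robot.read_state(); r=R.from_rotvec(t["orientation"]).as_matrix(); print(t["time_s"],r.round(3),np.degrees(np.arctan2(r[1,1],r[0,1])))
E
```

```text
[[503.9 249.7]
 [450.  116.9]] [476.95280613 183.31537526] 143.38312583953999 67.90540168850895
[[512.2 246.6]
 [495.6 251.8]
 [459.5 113.3]
 [440.5 121.2]]
0.2 [[-0.94   0.341 -0.   ]
 [ 0.341  0.94  -0.001]
 [-0.    -0.001 -1.   ]] 70.07647146782834
```

drive_tool(
  commands=[
    {"slide": [15, -33, -5], "rot": [0, 0, -1.2], "grip": -1},
    {"slide": [15, -33, -5], "rot": [0, 0, -1.2], "grip": -1},
    {"slide": [15, -33, -5], "rot": [0, 0, -1.2], "grip": -1},
    {"slide": [15, -33, -5], "rot": [0, 0, -1.2], "grip": -1},
    {"slide": [15, -33, -5], "rot": [0, 0, -1.2], "grip": -1},
    {"slide": [15, -33, -5], "rot": [0, 0, -1.2], "grip": -1},
    {"slide": [15, -33, -5], "rot": [0, 0, -1.2], "grip": -1},
    {"slide": [15, -33, -5], "rot": [0, 0, -1.2], "grip": -1},
    {"slide": [15, -33, -5], "rot": [0, 0, -1.2], "grip": -1},
    {"slide": [15, -33, -5], "rot": [0, 0, -1.2], "grip": -1},
  ],
  newtons=25,
)

```text
time_s: 1.03
tcp_pos: [399.6, 344.3, 181.0]
orientation: [2.211, 2.228, -0.004]
force: [-0.4, 0.6, 0.0]
opening: 85.6
grip_force: 0.0
```

```bash
cat >> h.py <<'E'
def st():
    t=robot.read_state(); r=R.from_rotvec(t["orientation"]).as_matrix()
    print("t",round(t["time_s"],2),"tcp",t["tcp_pos"].round(1),"yaw",round(np.degrees(np.arctan2(r[1,1],r[0,1])),2),"tilt",r[:2,2].round(4),"F",np.round(t["force"],1),"open",round(float(t["opening"]),1),"gf",round(float(t["grip_force"]),1),"q",np.round(t["q"],2))
    return t
E
python3 -c "from h import *; st()"
```

```text
t 1.03 tcp [399.6 344.3 181. ] yaw 0.46 tilt [ 0.0001 -0.0034] F [-0.4  0.6  0. ] open 85.6 gf 0.0 q [-1.05  0.45  0.32  2.11 -0.23  0.61 -0.56]
```

drive_tool(
  commands=[
    {"slide": [8, -16.8, -3], "rot": [0, 0, -0.41], "grip": -1},
    {"slide": [8, -16.8, -5], "rot": [0, 0, -0.41], "grip": -1},
    {"slide": [8, -16.8, -7], "rot": [0, 0, -0.41], "grip": -1},
    {"slide": [8, -16.8, -9], "rot": [0, 0, -0.41], "grip": -0.5},
    {"slide": [8, -16.8, -12], "rot": [0, 0, -0.41], "grip": -0.3},
    {"slide": [8, -16.8, -12], "rot": [0, 0, -0.41], "grip": -0.3},
    {"slide": [8, -16.8, -12], "rot": [0, 0, -0.41], "grip": -0.3},
    {"slide": [8, -16.8, -12], "rot": [0, 0, -0.41], "grip": -0.3},
  ],
)

```text
time_s: 1.7
tcp_pos: [476.8, 182.6, 60.5]
orientation: [-2.609, -1.75, 0.004]
force: [0.2, 0.7, 0.7]
opening: 55.8
grip_force: 0.0
```

```bash
python3 -c "from h import *; st()"
```

```text
t 1.7 tcp [476.8 182.6  60.5] yaw -22.3 tilt [-0.0024 -0.001 ] F [0.2 0.7 0.7] open 55.8 gf 0.0 q [-0.63  0.64  0.23  2.23 -0.44  0.32 -0.42]
```

drive_tool(
  commands=[
    {"slide": [0, 0, -2], "rot": [0, 0, 0], "grip": -0.3},
    {"slide": [0, 0, -4], "rot": [0, 0, 0], "grip": -0.3},
    {"slide": [0, 0, -5.6], "rot": [0, 0, 0], "grip": -0.3},
    {"slide": [0, 0, -5.6], "rot": [0, 0, 0], "grip": -0.3},
    {"slide": [0, 0, -5.6], "rot": [0, 0, 0], "grip": 1},
    {"slide": [0, 0, -5.6], "rot": [0, 0, 0], "grip": 1},
    {"slide": [0, 0, -5.6], "rot": [0, 0, 0], "grip": 1},
    {"slide": [0, 0, -5.6], "rot": [0, 0, 0], "grip": 1},
    {"slide": [0, 0, -5.6], "rot": [0, 0, 0], "grip": 1},
    {"slide": [0, 0, -5.6], "rot": [0, 0, 0], "grip": 1},
  ],
  newtons=25,
)

```text
time_s: 2.53
tcp_pos: [477.7, 184.5, 6.8]
orientation: [-2.606, -1.754, -0.004]
force: [-1.0, 2.0, 7.1]
opening: 20.1
grip_force: 25.0
```

```bash
python3 -c "from h import *; st()"
```

```text
t 2.53 tcp [477.7 184.5   6.8] yaw -22.13 tilt [0.0019 0.0013] F [-1.   2.   7.1] open 20.1 gf 25.0 q [-0.57  0.73  0.13  2.24 -0.48  0.19 -0.38]
```

drive_tool(
  commands=[
    {"slide": [0, 0, 2], "rot": [0, 0, 0], "grip": 1},
    {"slide": [0, 0, 5], "rot": [0, 0, 0], "grip": 1},
    {"slide": [0, 0, 8.5], "rot": [0, 0, 0], "grip": 1},
    {"slide": [0, -1.5, 11.5], "rot": [0, 0, 0.05], "grip": 1},
    {"slide": [0.5, -4.5, 11.5], "rot": [0, 0, 0.1], "grip": 1},
    {"slide": [1, -8, 11.5], "rot": [0, 0, 0.15], "grip": 1},
    {"slide": [1.5, -11.5, 11.5], "rot": [0, 0, 0.2], "grip": 1},
    {"slide": [2, -15, 11.5], "rot": [0, 0, 0.25], "grip": 1},
    {"slide": [2.5, -18.5, 11.5], "rot": [0, 0, 0.3], "grip": 1},
    {"slide": [3, -22, 11.5], "rot": [0, 0, 0.35], "grip": 1},
  ],
)

```text
time_s: 3.37
tcp_pos: [507.2, -37.9, 121.5]
orientation: [2.258, 2.183, 0.002]
force: [0.6, 1.0, -1.2]
opening: 19.8
grip_force: 24.8
```

drive_tool(
  commands=[
    {"slide": [0.5, -3.5, 0], "rot": [0, 0, 0.05], "grip": 1},
    {"slide": [1, -7, 0], "rot": [0, 0, 0.05], "grip": 1},
    {"slide": [1.5, -10.5, 0], "rot": [0, 0, 0.05], "grip": 1},
    {"slide": [2, -14, 0], "rot": [0, 0, 0.05], "grip": 1},
    {"slide": [2.5, -17.5, 0], "rot": [0, 0, 0.05], "grip": 1},
    {"slide": [3, -20.5, 0], "rot": [0, 0, 0.05], "grip": 1},
    {"slide": [3.2, -22.4, 0], "rot": [0, 0, 0.05], "grip": 1},
    {"slide": [3.2, -22.9, 0], "rot": [0, 0, 0.05], "grip": 1},
    {"slide": [3.2, -22.9, 0], "rot": [0, 0, 0.05], "grip": 1},
    {"slide": [3.2, -22.9, 0], "rot": [0, 0, 0.05], "grip": 1},
  ],
)

```text
time_s: 4.2
tcp_pos: [538.9, -264.4, 120.7]
orientation: [-2.206, -2.236, -0.001]
force: [0.6, 0.4, -0.4]
opening: 20.1
grip_force: 24.8
```

```bash
python3 - <<'E'
from h import *
st()
for n,b in (("top",(170,250,370,470)),("side",(110,220,290,400))):
    c,P=snap(n); save(cv2.resize(c[b[0]:b[1],b[2]:b[3]],None,fx=5,fy=5,interpolation=cv2.INTER_CUBIC),n+"1.png")
E
```

```text
t 4.2 tcp [ 538.9 -264.4  120.7] yaw 0.77 tilt [0.     0.0005] F [ 0.6  0.4 -0.4] open 20.1 gf 24.8 q [ 0.27  0.6   0.13  1.99 -0.14  0.56  0.51]
```

View pics/side1.png

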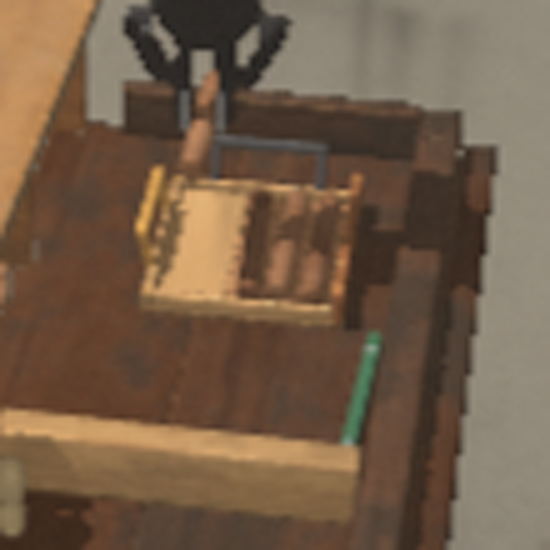

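The picture shows the stray level in the fingers, parallel to the tray's y, above the free raised floor. Now lowering it.

drive_tool(
  commands=[
    {"slide": [0, 0, -3], "rot": [0, 0, 0], "grip": 1},
    {"slide": [0, 0, -6], "rot": [0, 0, 0], "grip": 1},
    {"slide": [0, 0, -8.5], "rot": [0, 0, 0], "grip": 1},
    {"slide": [0, 0, -9.7], "rot": [0, 0, 0], "grip": 1},
    {"slide": [0, 0, -10.2], "rot": [0, 0, 0], "grip": 1},
    {"slide": [0, 0, -10.4], "rot": [0, 0, 0], "grip": 1},
    {"slide": [0, 0, -10.4], "rot": [0, 0, 0], "grip": 1},
  ],
)

```text
time_s: 4.88
tcp_pos: [539.5, -265.2, 16.8]
orientation: [2.206, 2.236, 0.0]
force: [-0.6, -0.1, -0.2]
opening: 20.0
grip_force: 24.8
```

```bash
python3 -c "from h import *; st()"
```

```text
t 4.88 tcp [ 539.5 -265.2   16.8] yaw 0.78 tilt [ 0.0004 -0.0002] F [-0.6 -0.1 -0.2] open 20.0 gf 24.8 q [ 0.31  0.75  0.08  2.03 -0.16  0.36  0.53]
```

drive_tool(
  commands=[
    {"slide": [0, 0, -0.15], "rot": [0, 0, 0], "grip": 1},
    {"slide": [0, 0, -0.15], "rot": [0, 0, 0], "grip": 0.3},
    {"slide": [0, 0, -0.15], "rot": [0, 0, 0], "grip": 0.3},
    {"slide": [0, 0, -0.15], "rot": [0, 0, 0], "grip": 0.3},
    {"slide": [0, 0, 0.3], "rot": [0, 0, 0], "grip": 0.3},
    {"slide": [0, 0, 2], "rot": [0, 0, 0], "grip": 0.3},
    {"slide": [0, 0, 4], "rot": [0, 0, 0], "grip": 0.3},
    {"slide": [0, 0, 7], "rot": [0, 0, 0], "grip": 0.3},
    {"slide": [1, 0, 9], "rot": [0, 0, 0], "grip": 0},
    {"slide": [4.4, 0, 9], "rot": [0, 0, 0], "grip": -0.3},
  ],
)

```text
time_s: 5.72
tcp_pos: [580.4, -267.6, 111.2]
orientation: [2.21, 2.23, -0.001]
force: [0.8, -1.0, 0.7]
opening: 52.8
grip_force: 0.0
```

drive_tool(
  commands=[
    {"slide": [0, 0, 0], "rot": [0, 0, 0], "grip": -0.2},
    {"slide": [0, 0, 0], "rot": [0, 0, 0], "grip": -0.2},
  ],
)

```text
time_s: 5.88
tcp_pos: [585.0, -264.9, 107.1]
orientation: [2.204, 2.236, 0.002]
force: [0.0, -0.3, 0.4]
opening: 51.4
grip_force: 0.0
```

```bash
python3 - <<'E'
from h import *
st()
a,_=snap("top"); b,_=snap("side")
r=lambda i:cv2.resize(i,(500,500),interpolation=cv2.INTER_CUBIC)[...,:]
m=np.hstack([cv2.resize(a[160:250,375:465],(400,400),interpolation=cv2.INTER_CUBIC),cv2.resize(b[120:190,305:375],(400,400),interpolation=cv2.INTER_CUBIC)])
save(m,"p2.png")
E
```

```text
t 5.88 tcp [ 585.  -264.9  107.1] yaw 0.84 tilt [ 0.0024 -0.0004] F [ 0.  -0.3  0.4] open 51.4 gf 0.0 q [ 0.25  0.65  0.13  1.9  -0.15  0.59  0.49]
```

View pics/p2.png

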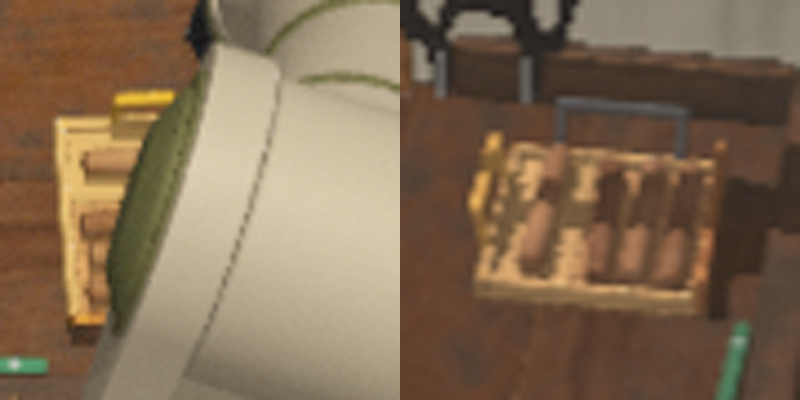

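The stray is in the tray on the raised floor, with the other three on the fence side. Next is the brass bar.

drive_tool(
  commands=[
    {"slide": [0, 0, 0], "rot": [0, 0, 0], "grip": 0.32},
    {"slide": [0, 0, 0], "rot": [0, 0, 0], "grip": 0.32},
    {"slide": [0, 0, -2], "rot": [0, 0, 0], "grip": 0.32},
    {"slide": [0, 0, -4.5], "rot": [0, 0, 0], "grip": 0.32},
    {"slide": [0, 0, -6.5], "rot": [0, 0, 0], "grip": 0.32},
    {"slide": [0, 0, -7.7], "rot": [0, 0, 0], "grip": 0.32},
    {"slide": [0, 0, -7.9], "rot": [0, 0, 0], "grip": 0.32},
    {"slide": [0, 0, -7.9], "rot": [0, 0, 0], "grip": 0.32},
  ],
)

```text
time_s: 6.65
tcp_pos: [582.5, -265.5, 26.6]
orientation: [-2.206, -2.234, 0.001]
force: [0.4, -0.4, -0.7]
opening: 29.2
grip_force: 0.0
```

drive_tool(
  commands=[
    {"slide": [0, 0, 0], "rot": [0, 0, 0], "grip": 0.5},
    {"slide": [0, 0, 0], "rot": [0, 0, 0], "grip": 0.65},
    {"slide": [0, 0, 0], "rot": [0, 0, 0], "grip": 0.8},
    {"slide": [0, 0, 0], "rot": [0, 0, 0], "grip": 1},
    {"slide": [0, 0, 0], "rot": [0, 0, 0], "grip": 1},
    {"slide": [0, 0, 0], "rot": [0, 0, 0], "grip": 1},
  ],
  newtons=40,
)

```text
time_s: 7.15
tcp_pos: [583.4, -265.7, 28.5]
orientation: [2.206, 2.235, 0.001]
force: [-2.1, -0.3, 5.7]
opening: 8.6
grip_force: 39.1
```

```bash
python3 -c "
from h import *
st()
for t in range(0,25,2):
    a=np.arctan2(46,167)+np.radians(t); print(t,round(17.322*np.cos(a)-16.7,2),round(17.322*np.sin(a)-4.6,2))"
```

```text
t 7.15 tcp [ 583.4 -265.7   28.5] yaw 0.75 tilt [ 0.0011 -0.0006] F [-2.1 -0.3  5.7] open 8.6 gf 39.1 q [ 0.27  0.76  0.1   1.94 -0.16  0.45  0.51]
0 0.0 0.0
2 -0.17 0.58
4 -0.36 1.15
6 -0.57 1.72
8 -0.8 2.28
10 -1.05 2.83
12 -1.32 3.37
14 -1.61 3.9
16 -1.91 4.42
18 -2.24 4.94
20 -2.58 5.43
22 -2.94 5.92
24 -3.31 6.39
```

drive_tool(
  commands=[
    {"slide": [-0.1, 0, 0.3], "rot": [0, 0, 0], "grip": 1},
    {"slide": [-0.17, 0, 0.58], "rot": [0, 0, 0], "grip": 1},
    {"slide": [-0.26, 0, 0.87], "rot": [0, 0, 0], "grip": 1},
    {"slide": [-0.36, 0, 1.15], "rot": [0, 0, 0], "grip": 1},
    {"slide": [-0.46, 0, 1.44], "rot": [0, 0, 0], "grip": 1},
    {"slide": [-0.57, 0, 1.72], "rot": [0, 0, 0], "grip": 1},
    {"slide": [-0.68, 0, 2.0], "rot": [0, 0, 0], "grip": 1},
    {"slide": [-0.8, 0, 2.28], "rot": [0, 0, 0], "grip": 1},
    {"slide": [-0.92, 0, 2.56], "rot": [0, 0, 0], "grip": 1},
    {"slide": [-1.05, 0, 2.83], "rot": [0, 0, 0], "grip": 1},
  ],
)

```text
time_s: 7.98
tcp_pos: [572.5, -265.4, 55.9]
orientation: [2.207, 2.236, 0.0]
force: [2.5, -0.9, -3.8]
opening: 8.3
grip_force: 38.8
```

drive_tool(
  commands=[
    {"slide": [-0.14, 0, 0.27], "rot": [0, 0, 0], "grip": 1},
    {"slide": [-0.27, 0, 0.54], "rot": [0, 0, 0], "grip": 1},
    {"slide": [-0.41, 0, 0.81], "rot": [0, 0, 0], "grip": 1},
    {"slide": [-0.56, 0, 1.07], "rot": [0, 0, 0], "grip": 1},
    {"slide": [-0.71, 0, 1.33], "rot": [0, 0, 0], "grip": 1},
    {"slide": [-0.86, 0, 1.59], "rot": [0, 0, 0], "grip": 1},
    {"slide": [-1.02, 0, 1.85], "rot": [0, 0, 0], "grip": 1},
    {"slide": [-1.19, 0, 2.11], "rot": [0, 0, 0], "grip": 1},
    {"slide": [-1.53, 0, 2.6], "rot": [0, 0, 0], "grip": 1},
    {"slide": [-1.53, 0, 2.6], "rot": [0, 0, 0], "grip": 1},
  ],
)

```text
time_s: 8.82
tcp_pos: [556.8, -265.6, 82.5]
orientation: [2.207, 2.235, -0.0]
force: [2.1, -0.3, -4.2]
opening: 7.9
grip_force: 38.9
```

```bash
python3 - <<'E'
from h import *
st()
b,_=snap("side")
save(cv2.resize(b[105:195,295:385],(540,540),interpolation=cv2.INTER_CUBIC),"p3.png")
E
```

```text
t 8.82 tcp [ 556.8 -265.6   82.5] yaw 0.72 tilt [ 0.0002 -0.0002] F [ 2.1 -0.3 -4.2] open 7.9 gf 38.9 q [ 0.27  0.66  0.12  1.97 -0.15  0.51  0.51]
```

View pics/p3.png

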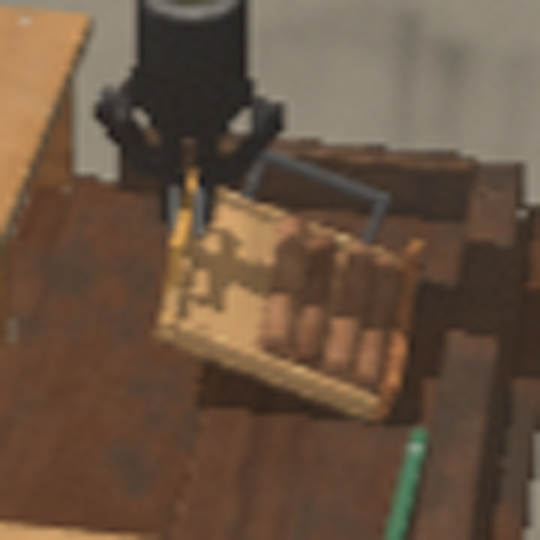

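All four cigars have rolled to the fence. I'll tip a little further, let them settle, then check the row.

drive_tool(
  commands=[
    {"slide": [-0.18, 0, 0.25], "rot": [0, 0, 0], "grip": 1},
    {"slide": [-0.36, 0, 0.49], "rot": [0, 0, 0], "grip": 1},
    {"slide": [-0.54, 0, 0.72], "rot": [0, 0, 0], "grip": 1},
    {"slide": [-0.73, 0, 0.96], "rot": [0, 0, 0], "grip": 1},
    {"slide": [-0.73, 0, 0.96], "rot": [0, 0, 0], "grip": 1},
    {"slide": [-0.73, 0, 0.96], "rot": [0, 0, 0], "grip": 1},
    {"slide": [-0.73, 0, 0.96], "rot": [0, 0, 0], "grip": 1},
    {"slide": [-0.73, 0, 0.96], "rot": [0, 0, 0], "grip": 1},
  ],
)

```text
time_s: 9.53
tcp_pos: [550.1, -265.4, 91.1]
orientation: [2.207, 2.236, 0.0]
force: [2.1, -0.9, -2.8]
opening: 8.3
grip_force: 39.0
```

```bash
python3 - <<'E'
from h import *
t=st()
# pivot frame profile
b,P=snap("side"); np.save("tip.npy",P)
a=np.arctan2(t["tcp_pos"][2]-.8+19,t["tcp_pos"][0]-416.5); th=a-np.arctan2(46,167); print("tip deg",np.degrees(th))
q=P.reshape(-1,3); q=q[(q[:,1]>-350)&(q[:,1]<-180)&(q[:,0]>405)&(q[:,0]<600)&(q[:,2]>3)]
dx=q[:,0]-416.5; X=dx*np.cos(th)+q[:,2]*np.sin(th)-80.5; Z=-dx*np.sin(th)+q[:,2]*np.cos(th)
for lo,hi in((-210,-185),(-240,-215),(-335,-305)):
    m=(q[:,1]>lo)&(q[:,1]<hi); print(lo,[(int(x),round(float(np.median(Z[m&(abs(X-x)<2)])),0),int((m&(abs(X-x)<2)).sum())) for x in range(-80,40,4) if (m&(abs(X-x)<2)).sum()>1])
E
```

```text
t 9.53 tcp [ 550.1 -265.4   91.1] yaw 0.75 tilt [ 0.0001 -0.0001] F [ 2.1 -0.9 -2.8] open 8.3 gf 39.0 q [ 0.28  0.65  0.12  1.98 -0.15  0.52  0.51]
tip deg 23.886331737150464
-210 [(-76, 24.0, 5), (-72, 24.0, 3), (-68, 27.0, 7), (-64, 23.0, 5), (-60, 26.0, 9), (-56, 18.0, 6), (-52, 22.0, 5), (-48, 24.0, 5), (-44, 28.0, 5), (-40, 24.0, 7), (-36, 16.0, 5), (-32, -15.0, 5), (-28, 16.0, 9), (-24, 23.0, 6), (-20, 25.0, 4), (-16, 19.0, 10), (-12, -3.0, 4), (-8, 18.0, 8), (-4, 15.0, 8), (0, 26.0, 6), (4, 10.0, 10), (8, 16.0, 6), (12, -14.0, 4), (16, -33.0, 7), (20, 13.0, 2), (24, 10.0, 5), (28, 13.0, 5), (32, 11.0, 3), (36, -16.0, 6)]
-240 [(-76, 34.0, 6), (-72, 30.0, 2), (-68, 29.0, 2), (-64, 29.0, 4), (-60, 26.0, 5), (-56, 27.0, 4), (-52, 24.0, 3), (-48, 27.0, 4), (-44, 30.0, 2), (-40, 34.0, 3), (-36, 26.0, 6), (-32, 23.0, 2), (-28, 27.0, 3), (-24, 29.0, 4), (-20, 27.0, 2), (-16, 25.0, 6), (-8, 27.0, 5), (-4, 29.0, 5), (0, 31.0, 5), (4, 24.0, 6), (8, 12.0, 9), (12, 8.0, 5), (16, 11.0, 6), (20, 9.0, 5), (24, 7.0, 2), (28, -18.0, 6), (32, 11.0, 4), (36, 8.0, 6)]
-335 [(-76, 37.0, 4), (-72, 29.0, 7), (-68, 26.0, 3), (-64, 31.0, 3), (-60, 28.0, 5), (-56, 26.0, 4), (-52, 22.0, 2), (-48, 28.0, 4), (-44, 30.0, 3), (-40, 30.0, 5), (-36, 30.0, 5), (-32, 25.0, 4), (-28, 23.0, 3), (-24, 28.0, 3), (-20, 28.0, 5), (-16, 25.0, 5), (-12, 20.0, 4), (-8, 25.0, 2), (-4, 30.0, 3), (0, 29.0, 3), (4, 28.0, 3), (8, 23.0, 8), (12, 10.0, 4), (16, 11.0, 4), (20, 10.0, 5), (24, 12.0, 3), (28, 9.0, 5), (32, 12.0, 4), (36, 12.0, 5)]
```

The row is closed: crests at about -62, -42, -21 and -1 mm, with the step free beyond x = 12. Lowering gently.

drive_tool(
  commands=[
    {"slide": [0.15, 0, -0.2], "rot": [0, 0, 0], "grip": 1},
    {"slide": [0.37, 0, -0.47], "rot": [0, 0, 0], "grip": 1},
    {"slide": [0.55, 0, -0.71], "rot": [0, 0, 0], "grip": 1},
    {"slide": [0.73, 0, -0.96], "rot": [0, 0, 0], "grip": 1},
    {"slide": [0.9, 0, -1.2], "rot": [0, 0, 0], "grip": 1},
    {"slide": [1.07, 0, -1.45], "rot": [0, 0, 0], "grip": 1},
    {"slide": [1.24, 0, -1.71], "rot": [0, 0, 0], "grip": 1},
    {"slide": [1.4, 0, -1.97], "rot": [0, 0, 0], "grip": 1},
    {"slide": [1.55, 0, -2.23], "rot": [0, 0, 0], "grip": 1},
    {"slide": [1.7, 0, -2.49], "rot": [0, 0, 0], "grip": 1},
  ],
)

```text
time_s: 10.42
tcp_pos: [566.7, -265.2, 65.8]
orientation: [-2.206, -2.235, 0.001]
force: [-0.1, 0.5, -2.0]
opening: 8.8
grip_force: 38.9
```

drive_tool(
  commands=[
    {"slide": [0.15, 0, -0.26], "rot": [0, 0, 0], "grip": 1},
    {"slide": [0.29, 0, -0.53], "rot": [0, 0, 0], "grip": 1},
    {"slide": [0.43, 0, -0.8], "rot": [0, 0, 0], "grip": 1},
    {"slide": [0.56, 0, -1.07], "rot": [0, 0, 0], "grip": 1},
    {"slide": [0.69, 0, -1.34], "rot": [0, 0, 0], "grip": 1},
    {"slide": [0.81, 0, -1.62], "rot": [0, 0, 0], "grip": 1},
    {"slide": [0.93, 0, -1.9], "rot": [0, 0, 0], "grip": 1},
    {"slide": [1.04, 0, -2.18], "rot": [0, 0, 0], "grip": 1},
    {"slide": [1.15, 0, -2.46], "rot": [0, 0, 0], "grip": 1},
    {"slide": [1.25, 0, -2.75], "rot": [0, 0, 0], "grip": 1},
  ],
)

```text
time_s: 11.25
tcp_pos: [579.4, -265.5, 38.4]
orientation: [-2.207, -2.236, 0.0]
force: [-2.3, -0.1, -2.7]
opening: 8.3
grip_force: 38.9
```

drive_tool(
  commands=[
    {"slide": [0.07, 0, -0.2], "rot": [0, 0, 0], "grip": 1},
    {"slide": [0.13, 0, -0.4], "rot": [0, 0, 0], "grip": 1},
    {"slide": [0.19, 0, -0.57], "rot": [0, 0, 0], "grip": 1},
    {"slide": [0.25, 0, -0.75], "rot": [0, 0, 0], "grip": 1},
    {"slide": [0.29, 0, -0.9], "rot": [0, 0, 0], "grip": 1},
    {"slide": [0.33, 0, -1.0], "rot": [0, 0, 0], "grip": 1},
    {"slide": [0.35, 0, -1.08], "rot": [0, 0, 0], "grip": 1},
    {"slide": [0.36, 0, -1.15], "rot": [0, 0, 0], "grip": 1},
    {"slide": [0.36, 0, -1.15], "rot": [0, 0, 0], "grip": 1},
  ],
)

```text
time_s: 12.0
tcp_pos: [583.8, -265.5, 30.4]
orientation: [2.206, 2.234, 0.002]
force: [-8.9, 4.3, 28.7]
opening: 8.2
grip_force: 42.7
```

```bash
python3 - <<'E'
from h import *
t=st()
b,P=snap("side")
for lo,hi in((-345,-310),(-225,-185)):
    m=(P[...,1]>lo)&(P[...,1]<hi)
    print([(x,round(float(np.median(P[...,2][m&(abs(P[...,0]-x)<2.5)])),0)) for x in range(410,590,5)])
E
```

```text
t 12.0 tcp [ 583.8 -265.5   30.4] yaw 0.74 tilt [ 0.0025 -0.0003] F [-8.9  4.3 28.7] open 8.2 gf 42.7 q [ 0.27  0.76  0.1   1.94 -0.16  0.45  0.51]
[(410, 6.0), (415, 20.0), (420, 40.0), (425, 38.0), (430, 36.0), (435, 35.0), (440, 35.0), (445, 27.0), (450, 32.0), (455, 34.0), (460, 36.0), (465, 31.0), (470, 29.0), (475, 33.0), (480, 30.0), (485, 26.0), (490, 27.0), (495, 29.0), (500, 31.0), (505, 30.0), (510, 18.0), (515, 13.0), (520, 14.0), (525, 12.0), (530, 12.0), (535, 15.0), (540, 15.0), (545, 13.0), (550, 13.0), (555, 12.0), (560, 13.0), (565, 15.0), (570, 18.0), (575, 17.0), (580, nan), (585, nan)]
[(410, 1.0), (415, 23.0), (420, 41.0), (425, 33.0), (430, 34.0), (435, 35.0), (440, 34.0), (445, 300.0), (450, 35.0), (455, 41.0), (460, 540.0), (465, 520.0), (470, 519.0), (475, 504.0), (480, 509.0), (485, 483.0), (490, 488.0), (495, 467.0), (500, 479.0), (505, 476.0), (510, 470.0), (515, 483.0), (520, 487.0), (525, 481.0), (530, 489.0), (535, 482.0), (540, 467.0), (545, 462.0), (550, 448.0), (555, 428.0), (560, 437.0), (565, 414.0), (570, 385.0), (575, 384.0), (580, 363.0), (585, 349.0)]
  return _methods._mean(a, axis=axis, dtype=dtype,
  ret = ret.dtype.type(ret / rcount)
```

drive_tool(
  commands=[
    {"slide": [-0.03, 0, 0.1], "rot": [0, 0, 0], "grip": 1},
    {"slide": [-0.06, 0, 0.2], "rot": [0, 0, 0], "grip": 1},
    {"slide": [-0.06, 0, 0.25], "rot": [0, 0, 0], "grip": 1},
    {"slide": [-0.06, 0, 0.25], "rot": [0, 0, 0], "grip": 1},
  ],
)

```text
time_s: 12.38
tcp_pos: [582.1, -265.5, 30.9]
orientation: [2.207, 2.235, 0.0]
force: [-7.3, 1.0, 9.9]
opening: 8.4
grip_force: 40.8
```

```bash
python3 - <<'E' 2>/dev/null
from h import *
t=st()
b,P=snap("side")
for lo,hi in((-345,-310),):
    m=(P[...,1]>lo)&(P[...,1]<hi)
    print([(x,round(float(np.median(P[...,2][m&(abs(P[...,0]-x)<2.5)])),0)) for x in range(410,580,5)])
P=np.load("side0.npy");m=(P[...,1]>lo)&(P[...,1]<hi)
print("before",[(x,round(float(np.median(P[...,2][m&(abs(P[...,0]-x)<2.5)])),0)) for x in range(410,580,5)])
E
```

```text
t 12.38 tcp [ 582.1 -265.5   30.9] yaw 0.73 tilt [ 0.0001 -0.    ] F [-7.3  1.   9.9] open 8.4 gf 40.8 q [ 0.27  0.76  0.1   1.94 -0.16  0.45  0.51]
[(410, 1.0), (415, 26.0), (420, 37.0), (425, 30.0), (430, 28.0), (435, 31.0), (440, 30.0), (445, 25.0), (450, 30.0), (455, 28.0), (460, 27.0), (465, 26.0), (470, 26.0), (475, 27.0), (480, 28.0), (485, 27.0), (490, 25.0), (495, 28.0), (500, 29.0), (505, 25.0), (510, 13.0), (515, 14.0), (520, 13.0), (525, 12.0), (530, 11.0), (535, 13.0), (540, 14.0), (545, 16.0), (550, 11.0), (555, 12.0), (560, 11.0), (565, 10.0), (570, 17.0), (575, 21.0)]
before [(410, 3.0), (415, 9.0), (420, 37.0), (425, 23.0), (430, 14.0), (435, 27.0), (440, 28.0), (445, 27.0), (450, 26.0), (455, 7.0), (460, 23.0), (465, 28.0), (470, 30.0), (475, 24.0), (480, 9.0), (485, 9.0), (490, 23.0), (495, 28.0), (500, 28.0), (505, 25.0), (510, 9.0), (515, 12.0), (520, 12.0), (525, 10.0), (530, 14.0), (535, 12.0), (540, 13.0), (545, 13.0), (550, 14.0), (555, 11.0), (560, 10.0), (565, 11.0), (570, 18.0), (575, 21.0)]
```

drive_tool(
  commands=[
    {"slide": [-0.05, 0, 0.05], "rot": [0, 0, 0], "grip": 1},
    {"slide": [-0.1, 0, 0.1], "rot": [0, 0, 0], "grip": 1},
    {"slide": [-0.1, 0, 0.1], "rot": [0, 0, 0], "grip": 1},
  ],
)

```text
time_s: 12.68
tcp_pos: [582.1, -265.5, 31.0]
orientation: [2.206, 2.235, 0.001]
force: [-2.6, -0.2, -0.3]
opening: 8.3
grip_force: 40.0
```

```bash
python3 -c "from h import *; st()"
```

```text
t 12.68 tcp [ 582.1 -265.5   31. ] yaw 0.75 tilt [ 0.0013 -0.0005] F [-2.6 -0.2 -0.3] open 8.3 gf 40.0 q [ 0.27  0.76  0.1   1.94 -0.16  0.45  0.51]
```

drive_tool(
  commands=[
    {"slide": [0, 0, 0], "rot": [0, 0, 0], "grip": 0.7},
    {"slide": [0, 0, 0], "rot": [0, 0, 0], "grip": 0.5},
    {"slide": [0, 0, 0], "rot": [0, 0, 0], "grip": 0.35},
    {"slide": [0, 0, 0], "rot": [0, 0, 0], "grip": 0.35},
    {"slide": [0, 0, 1], "rot": [0, 0, 0], "grip": 0.35},
    {"slide": [0, 0, 3], "rot": [0, 0, 0], "grip": 0.35},
    {"slide": [0, 0, 6], "rot": [0, 0, 0], "grip": 0.35},
    {"slide": [0, 0, 10], "rot": [0, 0, 0], "grip": 0.3},
    {"slide": [0, 0, 13], "rot": [0, 0, -0.1], "grip": 0.2},
    {"slide": [0, 0, 13], "rot": [0, 0, -0.2], "grip": 0.2},
  ],
)

```text
time_s: 13.52
tcp_pos: [584.3, -267.1, 168.0]
orientation: [2.418, 1.993, 0.009]
force: [0.8, -1.1, -0.2]
opening: 34.3
grip_force: 0.0
```

```bash
python3 - <<'E'
from h import *
st()
P=np.load("top0.npy"); 
for r in (185,200,215): print([tuple(np.round(P[r,u]).tolist()) for u in range(456,478,2)])
s=eyes.snapshot("side"); c=s["color"]; b=(113,193,300,380)
save(cv2.resize(c[b[0]:b[1],b[2]:b[3]],(560,560),interpolation=cv2.INTER_CUBIC),"p4.png")
E
```

```text
t 13.52 tcp [ 584.3 -267.1  168. ] yaw -11.0 tilt [ 0.0095 -0.0028] F [ 0.8 -1.1 -0.2] open 34.3 gf 0.0 q [ 0.2   0.58  0.22  1.87 -0.18  0.7   0.33]
[(576.0, -418.0, -0.0), (576.0, -426.0, -3.0), (576.0, -433.0, -2.0), (575.0, -438.0, 2.0), (572.0, -441.0, 14.0), (565.0, -435.0, 47.0), (565.0, -442.0, 46.0), (565.0, -448.0, 49.0), (565.0, -455.0, 48.0), (645.0, -621.0, -363.0), (639.0, -620.0, -336.0)]
[(522.0, -413.0, 1.0), (523.0, -421.0, -3.0), (522.0, -426.0, 4.0), (522.0, -433.0, 2.0), (520.0, -437.0, 11.0), (517.0, -437.0, 31.0), (515.0, -440.0, 39.0), (514.0, -444.0, 48.0), (514.0, -452.0, 44.0), (513.0, -456.0, 50.0), (577.0, -623.0, -360.0)]
[(470.0, -407.0, 5.0), (470.0, -415.0, 3.0), (470.0, -424.0, -4.0), (469.0, -428.0, 4.0), (470.0, -437.0, -1.0), (468.0, -438.0, 13.0), (465.0, -438.0, 33.0), (463.0, -440.0, 47.0), (463.0, -447.0, 45.0), (462.0, -451.0, 51.0), (463.0, -460.0, 46.0)]
```

View pics/p4.png

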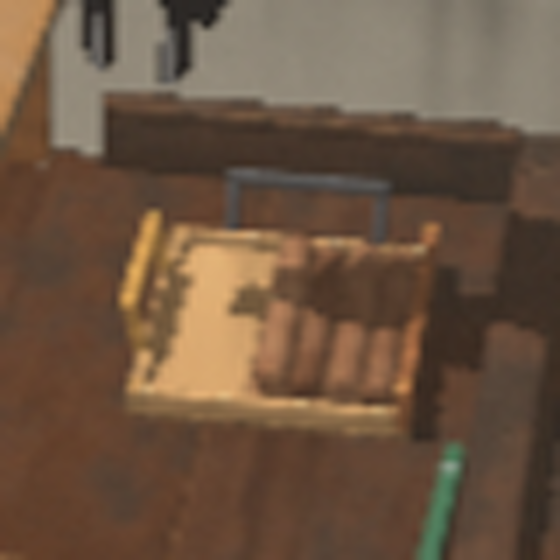

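The tray is flat and the row is closed in the lane, with the fingers clear. The dark bar runs from (230,175) to (385,188) in this crop.

drive_tool(
  commands=[
    {"slide": [-2, -2, 0], "rot": [0, 0, -0.12], "grip": 0.2},
    {"slide": [-4, -5, 0], "rot": [0, 0, -0.24], "grip": 0.2},
    {"slide": [-6, -8, 0], "rot": [0, 0, -0.36], "grip": 0.2},
    {"slide": [-8.5, -10.4, 0], "rot": [0, 0, -0.48], "grip": 0.2},
    {"slide": [-8.5, -10.4, 0], "rot": [0, 0, -0.6], "grip": 0.2},
    {"slide": [-8.5, -10.4, 0], "rot": [0, 0, -0.72], "grip": 0.2},
    {"slide": [-8.5, -10.4, 0], "rot": [0, 0, -0.84], "grip": 0.2},
    {"slide": [-8.5, -10.4, 0], "rot": [0, 0, -0.96], "grip": 0.2},
    {"slide": [-8.5, -10.4, 0], "rot": [0, 0, -1.08], "grip": 0.2},
    {"slide": [-8.5, -10.4, 0], "rot": [0, 0, -1.2], "grip": 0.2},
  ],
)

```text
time_s: 14.4
tcp_pos: [496.2, -369.0, 160.5]
orientation: [-3.128, -0.283, 0.001]
force: [-0.4, 0.2, -0.3]
opening: 34.3
grip_force: 0.0
```

drive_tool(
  commands=[
    {"slide": [0, 0, -2], "rot": [0, 0, -0.12], "grip": 0.2},
    {"slide": [0, 0, -4], "rot": [0, 0, -0.17], "grip": 0.2},
    {"slide": [0, 0, -6], "rot": [0, 0, -0.17], "grip": 0.2},
    {"slide": [0, 0, -6], "rot": [0, 0, -0.17], "grip": 0.2},
    {"slide": [0, 0, -6], "rot": [0, 0, -0.17], "grip": 0.2},
  ],
)

```text
time_s: 14.82
tcp_pos: [495.8, -368.9, 100.0]
orientation: [-3.14, -0.024, 0.004]
force: [-0.6, -0.1, 0.3]
opening: 34.1
grip_force: 0.0
```

```bash
python3 - <<'E'
from h import *
st()
s=eyes.snapshot("side"); f=lambda *p: np.array(p,float)/7+[300-.43,113-.43]
print("dark now",rays(s,f((230,175),(385,188)),46).round(1).tolist(),"brass",rays(s,f((154,212),(127,308)),46).round(1).tolist())
t=eyes.snapshot("top"); c=t["color"]; 
save(cv2.resize(c[165:255,320:480],None,fx=5,fy=5,interpolation=cv2.INTER_CUBIC),"p5.png")
E
```

```text
t 14.82 tcp [ 495.8 -368.9  100. ] yaw -89.11 tilt [-0.0023  0.0015] F [-0.6 -0.1  0.3] open 34.1 gf 0.0 q [ 0.21  0.7   0.53  1.98 -0.59  0.62 -0.43]
dark now [[547.3, -374.7], [452.4, -376.0]] brass [[585.6, -324.4], [583.1, -218.1]]
```

View pics/p5.png

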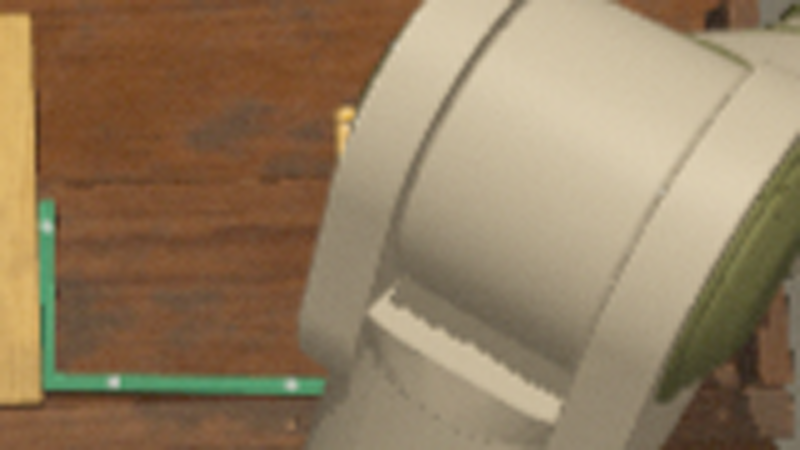

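The arm hides the tray from the top camera. I'll compare the bar's side-camera depth before and now.

```bash
python3 - <<'E'
from h import *
c0=cv2.imread("pics/side0.png")[...,::-1]; P0=np.load("side0.npy"); c,P=snap("side")
for n,C,Q in(("before",c0,P0),("now",c,P)):
    m=(Q[...,2]>40)&(Q[...,2]<54)&(Q[...,0]>445)&(Q[...,0]<550)&(Q[...,1]>-395)&(Q[...,1]<-355)
    b=(Q[...,2]>40)&(Q[...,2]<56)&(Q[...,0]>560)&(Q[...,0]<600)&(Q[...,1]>-330)&(Q[...,1]<-200)
    f=(Q[...,2]>28)&(Q[...,2]<42)&(Q[...,0]>405)&(Q[...,0]<428)&(Q[...,1]>-370)&(Q[...,1]<-160)
    v,u=np.nonzero(m); print(n,m.sum(),Q[m].mean(0).round(1),"px",u.mean().round(1),v.mean().round(1),"brass",Q[b].mean(0).round(1),b.sum(),"fence",Q[f].mean(0).round(1),np.percentile(Q[f][:,1],[2,98]).round(0))
# image shift of tray region
g=lambda C:cv2.cvtColor(np.ascontiguousarray(C[128:178,310:372]),cv2.COLOR_RGB2GRAY).astype(np.float32)
print(cv2.phaseCorrelate(g(c0),g(c)))
E
```

```text
before 43 [ 492.5 -369.5   48.3] px 345.0 138.9 brass [ 580.9 -260.    50.9] 31 fence [ 418.  -260.    36.5] [-351. -175.]
now 50 [ 495.6 -367.8   49.8] px 344.3 138.7 brass [ 579.9 -264.7   50.2] 24 fence [ 418.5 -257.9   35.3] [-345. -177.]
((0.05299000045860325, 0.008291389341891886), 0.8384391725063324)
```

The tray hasn't shifted, so the dark bar is still at y ≈ -370.

drive_tool(
  commands=[
    {"slide": [0, -0.1, -2], "rot": [0, 0, 0], "grip": 0.2},
    {"slide": [0, -0.1, -4], "rot": [0, 0, 0], "grip": 0.2},
    {"slide": [0, -0.1, -6], "rot": [0, 0, 0], "grip": 0.2},
    {"slide": [0, -0.1, -6.9], "rot": [0, 0, 0], "grip": 0.2},
    {"slide": [0, -0.1, -7.0], "rot": [0, 0, 0], "grip": 0.2},
    {"slide": [0, -0.1, -7.0], "rot": [0, 0, 0], "grip": 0.2},
  ],
)

```text
time_s: 15.47
tcp_pos: [496.6, -370.8, 31.3]
orientation: [3.141, 0.022, 0.0]
force: [0.1, 0.2, -0.5]
opening: 34.3
grip_force: 0.0
```

drive_tool(
  commands=[
    {"slide": [0, 0, 0], "rot": [0, 0, 0], "grip": 0.4},
    {"slide": [0, 0, 0], "rot": [0, 0, 0], "grip": 0.5},
    {"slide": [0, 0, 0], "rot": [0, 0, 0], "grip": 0.6},
    {"slide": [0, 0, 0], "rot": [0, 0, 0], "grip": 0.7},
    {"slide": [0, 0, 0], "rot": [0, 0, 0], "grip": 0.8},
    {"slide": [0, 0, 0], "rot": [0, 0, 0], "grip": 1},
    {"slide": [0, 0, 0], "rot": [0, 0, 0], "grip": 1},
    {"slide": [0, 0, 0], "rot": [0, 0, 0], "grip": 1},
  ],
  newtons=50,
)

```text
time_s: 16.13
tcp_pos: [496.8, -370.1, 31.5]
orientation: [-3.141, -0.022, -0.001]
force: [-0.1, 2.7, 6.7]
opening: 8.1
grip_force: 48.8
```

```bash
python3 -c "from h import *; st()"
```

```text
t 16.13 tcp [ 496.8 -370.1   31.5] yaw -89.18 tilt [0.0007 0.0005] F [-0.1  2.7  6.7] open 8.1 gf 48.8 q [ 0.28  0.79  0.43  2.   -0.67  0.49 -0.36]
```

```bash
python3 - <<'E'
from h import *
s=eyes.snapshot("top"); c=cv2.imread("pics/top0.png")[...,::-1].astype(float); w=np.clip(c[...,1]-c[...,0]-5,0,None) 
v,u=np.mgrid[:400,:640]
def cen(cols): 
    out=[]
    for x in cols:
        k=w[232:250,x]; out.append((x,(k*np.arange(232,250)).sum()/k.sum()))
    return np.array(out)
def cenr(rows):
    out=[]
    for y in rows:
        k=w[y,322:340]; out.append(((k*np.arange(322,340)).sum()/k.sum(),y))
    return np.array(out)
for z in(7,14):
    a=rays(s,cen(range(337,383)),z); p=np.polyfit(a[:,1],a[:,0],1); b=rays(s,cenr(range(208,236)),z); q=np.polyfit(b[:,0],b[:,1],1)
    print(z,"near: x=",p,"rms",np.std(a[:,0]-np.polyval(p,a[:,1])),a[[0,-1]].round(1).tolist(),"end: y=",q,b[[0,-1]].round(1).tolist())
    # extents
E
```

```text
7 near: x= [4.91926556e-02 3.91212228e+02] rms 0.4414143632626153 [[391.1, 4.5], [384.6, -148.2]] end: y= [-1.93753210e-02  3.86198711e+01] [[505.4, 28.4], [412.4, 30.1]]
14 near: x= [4.91926556e-02 3.90763255e+02] rms 0.43915095620863626 [[390.7, 4.7], [384.2, -147.1]] end: y= [-1.93753210e-02  3.87217636e+01] [[504.4, 28.5], [411.9, 30.2]]
```

drive_tool(
  commands=[
    {"slide": [0, 0.15, 0.05], "rot": [0, 0, 0], "grip": 1},
    {"slide": [0, 0.5, 0.08], "rot": [0, 0, 0], "grip": 1},
    {"slide": [-0.02, 1.1, 0.08], "rot": [0, 0, -0.002], "grip": 1},
    {"slide": [-0.06, 1.9, 0.08], "rot": [0, 0, -0.005], "grip": 1},
    {"slide": [-0.12, 2.8, 0.08], "rot": [0, 0, -0.008], "grip": 1},
    {"slide": [-0.18, 3.8, 0.08], "rot": [0, 0, -0.011], "grip": 1},
    {"slide": [-0.25, 4.8, 0.08], "rot": [0, 0, -0.014], "grip": 1},
    {"slide": [-0.32, 5.8, 0.08], "rot": [0, 0, -0.017], "grip": 1},
    {"slide": [-0.39, 6.8, 0.08], "rot": [0, 0, -0.02], "grip": 1},
    {"slide": [-0.46, 7.8, 0.08], "rot": [0, 0, -0.023], "grip": 1},
  ],
)

```text
time_s: 17.02
tcp_pos: [491.8, -291.0, 31.5]
orientation: [-3.141, 0.014, 0.0]
force: [0.2, -3.0, -2.0]
opening: 7.9
grip_force: 48.7
```

drive_tool(
  commands=[
    {"slide": [-0.07, 1, 0], "rot": [0, 0, -0.003], "grip": 1},
    {"slide": [-0.14, 2, 0], "rot": [0, 0, -0.006], "grip": 1},
    {"slide": [-0.21, 3, 0], "rot": [0, 0, -0.009], "grip": 1},
    {"slide": [-0.28, 4, 0], "rot": [0, 0, -0.012], "grip": 1},
    {"slide": [-0.35, 5, 0], "rot": [0, 0, -0.015], "grip": 1},
    {"slide": [-0.42, 6, 0], "rot": [0, 0, -0.018], "grip": 1},
    {"slide": [-0.48, 7, 0], "rot": [0, 0, -0.021], "grip": 1},
    {"slide": [-0.53, 7.9, 0], "rot": [0, 0, -0.023], "grip": 1},
    {"slide": [-0.58, 8.7, 0], "rot": [0, 0, -0.025], "grip": 1},
    {"slide": [-0.62, 9.3, 0], "rot": [0, 0, -0.026], "grip": 1},
  ],
)

```text
time_s: 17.85
tcp_pos: [485.6, -198.2, 31.6]
orientation: [-3.141, 0.055, 0.0]
force: [0.3, -3.0, -2.3]
opening: 8.0
grip_force: 48.8
```

drive_tool(
  commands=[
    {"slide": [-0.04, 0.5, 0], "rot": [0, 0, -0.001], "grip": 1},
    {"slide": [-0.07, 0.8, 0], "rot": [0, 0, -0.001], "grip": 1},
    {"slide": [-0.1, 1.0, 0], "rot": [0, 0, -0.001], "grip": 1},
    {"slide": [-0.12, 1.1, 0], "rot": [0, 0, -0.001], "grip": 1},
    {"slide": [-0.12, 1.1, 0], "rot": [0, 0, -0.001], "grip": 1},
  ],
)

```text
time_s: 18.27
tcp_pos: [484.5, -188.3, 31.6]
orientation: [-3.141, 0.057, 0.0]
force: [0.3, -1.4, -3.9]
opening: 8.1
grip_force: 48.7
```

```bash
python3 - <<'E' 2>/dev/null
from h import *
st()
b,P=snap("side")
for lo,hi in((-145,-120),(-40,-10)):
    m=(P[...,1]>lo)&(P[...,1]<hi)
    print(lo,[(x,round(float(np.median(P[...,2][m&(abs(P[...,0]-x)<2.5)])),0)) for x in range(385,580,5)])
E
```

```text
t 18.27 tcp [ 484.5 -188.3   31.6] yaw -92.07 tilt [-0.      0.0002] F [ 0.3 -1.4 -3.9] open 8.1 gf 48.7 q [ 0.02  0.72  0.36  2.23 -0.81  0.33 -0.53]
-145 [(385, 18.0), (390, 17.0), (395, 3.0), (400, 2.0), (405, 11.0), (410, 538.0), (415, 506.0), (420, 490.0), (425, 475.0), (430, 456.0), (435, 440.0), (440, 431.0), (445, 424.0), (450, 415.0), (455, 410.0), (460, 410.0), (465, 395.0), (470, 401.0), (475, 357.0), (480, 368.0), (485, 354.0), (490, 359.0), (495, 423.0), (500, 412.0), (505, 413.0), (510, 382.0), (515, 355.0), (520, 356.0), (525, 15.0), (530, 13.0), (535, 13.0), (540, 12.0), (545, 11.0), (550, 11.0), (555, 10.0), (560, 15.0), (565, 26.0), (570, 37.0), (575, 7.0)]
-40 [(385, 19.0), (390, 341.0), (395, 11.0), (400, 4.0), (405, 3.0), (410, 28.0), (415, 38.0), (420, 27.0), (425, 30.0), (430, 27.0), (435, 29.0), (440, 25.0), (445, 352.0), (450, 34.0), (455, 32.0), (460, 360.0), (465, 27.0), (470, 27.0), (475, 27.0), (480, 26.0), (485, 27.0), (490, 27.0), (495, 28.0), (500, 23.0), (505, 14.0), (510, 13.0), (515, 13.0), (520, 10.0), (525, 11.0), (530, 12.0), (535, 10.0), (540, 13.0), (545, 15.0), (550, 14.0), (555, 12.0), (560, 13.0), (565, 17.0), (570, 26.0), (575, 32.0)]
```

drive_tool(
  commands=[
    {"slide": [-0.05, 0.05, 0], "rot": [0, 0, 0], "grip": 1},
    {"slide": [-0.15, 0.1, 0], "rot": [0, 0, 0], "grip": 1},
    {"slide": [-0.28, 0.2, 0], "rot": [0, 0, 0], "grip": 1},
    {"slide": [-0.42, 0.3, 0], "rot": [0, 0, 0], "grip": 1},
    {"slide": [-0.56, 0.4, 0], "rot": [0, 0, 0], "grip": 1},
    {"slide": [-0.7, 0.5, 0], "rot": [0, 0, 0], "grip": 1},
    {"slide": [-0.84, 0.6, 0], "rot": [0, 0, 0], "grip": 1},
    {"slide": [-0.96, 0.7, 0], "rot": [0, 0, 0], "grip": 1},
    {"slide": [-1.06, 0.8, 0], "rot": [0, 0, 0], "grip": 1},
    {"slide": [-1.12, 0.8, 0], "rot": [0, 0, 0], "grip": 1},
  ],
)

```text
time_s: 19.15
tcp_pos: [473.2, -179.9, 31.6]
orientation: [-3.141, 0.056, 0.0]
force: [1.9, -0.4, -3.9]
opening: 8.2
grip_force: 49.6
```

drive_tool(
  commands=[
    {"slide": [-0.05, 0, 0], "rot": [0, 0, 0], "grip": 1},
    {"slide": [-0.1, 0, 0], "rot": [0, 0, 0], "grip": 1},
    {"slide": [-0.16, 0, 0], "rot": [0, 0, 0], "grip": 1},
    {"slide": [-0.22, 0, 0], "rot": [0, 0, 0], "grip": 1},
    {"slide": [-0.28, 0, 0], "rot": [0, 0, 0], "grip": 1},
    {"slide": [-0.34, 0, 0], "rot": [0, 0, 0], "grip": 1},
    {"slide": [-0.34, 0, 0], "rot": [0, 0, 0], "grip": 1},
  ],
)

```text
time_s: 19.73
tcp_pos: [469.7, -180.3, 31.6]
orientation: [-3.141, 0.057, 0.0]
force: [2.7, 0.9, -5.1]
opening: 7.9
grip_force: 50.0
```

```bash
python3 -c "from h import *; t=st();print(t['moment'])"
```

```text
t 19.73 tcp [ 469.7 -180.3   31.6] yaw -92.07 tilt [-0.0003  0.0003] F [ 2.7  0.9 -5.1] open 7.9 gf 50.0 q [ 0.03  0.71  0.34  2.26 -0.83  0.29 -0.51]
[ 0.16375    -0.40664384 -0.41389523]
```

drive_tool(
  commands=[
    {"slide": [-0.05, 0, 0], "rot": [0, 0, 0], "grip": 1},
    {"slide": [-0.1, 0, 0], "rot": [0, 0, 0], "grip": 1},
    {"slide": [-0.15, 0, 0], "rot": [0, 0, 0], "grip": 1},
    {"slide": [-0.2, 0, 0], "rot": [0, 0, 0], "grip": 1},
    {"slide": [-0.2, 0, 0], "rot": [0, 0, 0], "grip": 1},
  ],
)

```text
time_s: 20.15
tcp_pos: [468.7, -180.4, 31.7]
orientation: [3.141, -0.056, 0.002]
force: [5.1, 0.6, -4.9]
opening: 8.2
grip_force: 50.1
```

```bash
python3 -c "from h import *; t=st();print(t['moment'])"
```

```text
t 20.15 tcp [ 468.7 -180.4   31.7] yaw -92.05 tilt [ 0.0011 -0.0002] F [ 5.1  0.6 -4.9] open 8.2 gf 50.1 q [ 0.03  0.7   0.33  2.27 -0.83  0.29 -0.51]
[ 0.22136079 -1.04410268 -0.48131194]
```

drive_tool(
  commands=[
    {"slide": [-0.05, 0.1, 0], "rot": [0, 0, 0], "grip": 1},
    {"slide": [-0.08, 0.2, 0], "rot": [0, 0, 0], "grip": 1},
    {"slide": [-0.1, 0.35, 0], "rot": [0, 0, 0], "grip": 1},
    {"slide": [-0.1, 0.5, 0], "rot": [0, 0, 0], "grip": 1},
    {"slide": [-0.1, 0.65, 0], "rot": [0, 0, 0], "grip": 1},
    {"slide": [-0.1, 0.75, 0], "rot": [0, 0, 0], "grip": 1},
    {"slide": [-0.1, 0.8, 0], "rot": [0, 0, 0], "grip": 1},
    {"slide": [-0.1, 0.8, 0], "rot": [0, 0, 0], "grip": 1},
  ],
)

```text
time_s: 20.82
tcp_pos: [469.5, -174.9, 32.2]
orientation: [3.136, -0.057, 0.008]
force: [7.5, -5.0, -2.3]
opening: 8.0
grip_force: 48.9
```

```bash
python3 -c "from h import *; t=st();print(t['moment'])"
```

```text
t 20.82 tcp [ 469.5 -174.9   32.2] yaw -92.08 tilt [ 0.0047 -0.0049] F [ 7.5 -5.  -2.3] open 8.0 gf 48.9 q [ 0.02  0.7   0.33  2.27 -0.84  0.28 -0.52]
[-1.20744017 -1.55640163 -0.10065605]
```

```bash
python3 - <<'E'
from h import *
a,_=snap("top"); b,_=snap("side")
save(np.hstack([cv2.resize(a[180:255,318:393],(400,400),interpolation=cv2.INTER_CUBIC),cv2.resize(b[135:215,295:375],(400,400),interpolation=cv2.INTER_CUBIC)]),"p6.png")
E
```

```text
(no output)
```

View pics/p6.png

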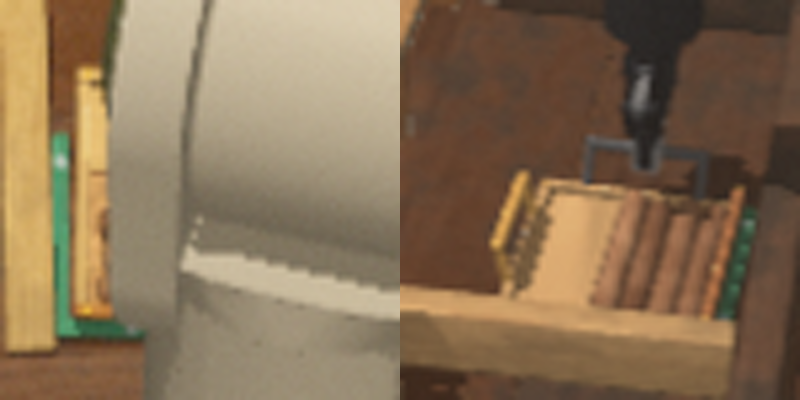

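The left half shows the tray's left edge at about col 76 against the rail's inner edge at cols 69–75, so there may be a small wedge-shaped gap at the far end. The right half shows the row still closed. I'll measure both edges numerically.

```bash
cat > edge.py <<'E'
from h import *
s=eyes.snapshot("top"); c=s["color"].astype(float)
c=np.mean([c]+[eyes.snapshot("top")["color"].astype(float) for _ in range(2)],0)
E_=[];T_=[]
for v in range(206,236):
    row=c[v,324:340]; g=np.clip(row[:,1]-row[:,0],0,None); k=(g*np.arange(324,340)).sum()/g.sum()
    i=int(round(k)); r=c[v,:,0]; # red rises from rail/board to tray rim
    seg=r[i:i+8]; d=np.diff(seg); j=int(np.argmax(d)); h=(seg[j:j+2].min()+seg.max())/2
    lo,hi=seg.min(),seg.max(); m=(lo+hi)/2
    for t in range(len(seg)-1):
        if seg[t]<m<=seg[t+1]: e=i+t+(m-seg[t])/(seg[t+1]-seg[t]); break
    E_.append((k,v));T_.append((e,v))
E_=rays(s,E_,14);T_=rays(s,T_,16)
pe=np.polyfit(E_[:,0],E_[:,1],1);pt=np.polyfit(T_[:,0],T_[:,1],1)
for x in (505,480,460,430): print(x,"rail mid y",np.polyval(pe,x).round(1),"face",np.polyval(pe,x).round(1)-5.5,"tray edge",np.polyval(pt,x).round(1))
print(pe,pt, np.std(T_[:,1]-np.polyval(pt,T_[:,0])))
E
python3 edge.py; python3 -c "from h import *; st()"
```

```text
505 rail mid y 28.8 face 23.3 tray edge 18.8
480 rail mid y 29.3 face 23.8 tray edge 20.2
460 rail mid y 29.8 face 24.3 tray edge 21.4
430 rail mid y 30.4 face 24.9 tray edge 23.1
[-2.09727355e-02  3.94139462e+01] [-0.05724999 47.69221377] 0.36962925999179
t 21.07 tcp [ 469.5 -174.9   32.2] yaw -92.08 tilt [ 0.0047 -0.0047] F [ 7.9 -5.1 -2.9] open 7.6 gf 48.9 q [ 0.02  0.7   0.33  2.27 -0.84  0.28 -0.52]
```

drive_tool(
  commands=[
    {"slide": [0, 0, 0], "rot": [0, 0, 0.004], "grip": 1},
    {"slide": [0, 0, 0], "rot": [0, 0, 0.008], "grip": 1},
    {"slide": [0, 0, 0], "rot": [0, 0, 0.012], "grip": 1},
    {"slide": [0, 0, 0], "rot": [0, 0, 0.012], "grip": 1},
  ],
)

```text
time_s: 21.4
tcp_pos: [469.5, -174.9, 32.2]
orientation: [3.137, -0.038, 0.008]
force: [7.8, -5.4, -2.0]
opening: 8.1
grip_force: 49.2
```

```bash
python3 edge.py; python3 -c "from h import *; t=st();print(t['moment'])"
```

```text
505 rail mid y 28.8 face 23.3 tray edge 19.0
480 rail mid y 29.4 face 23.9 tray edge 20.4
460 rail mid y 29.8 face 24.3 tray edge 21.5
430 rail mid y 30.4 face 24.9 tray edge 23.1
[-2.08821965e-02  3.93748368e+01] [-0.05478783 46.70645456] 0.3669902846671041
t 21.55 tcp [ 469.5 -174.9   32.2] yaw -91.41 tilt [ 0.0047 -0.0045] F [ 7.3 -5.6 -2.4] open 7.7 gf 49.2 q [ 0.02  0.7   0.33  2.27 -0.83  0.28 -0.51]
[-1.10322503 -1.60274666 -0.18961901]
```

drive_tool(
  commands=[
    {"slide": [0.03, 0, 0], "rot": [0, 0, 0.005], "grip": 1},
    {"slide": [0.03, 0, 0], "rot": [0, 0, 0.01], "grip": 1},
    {"slide": [0.03, 0, 0], "rot": [0, 0, 0.015], "grip": 1},
    {"slide": [0.03, 0, 0], "rot": [0, 0, 0.02], "grip": 1},
    {"slide": [0.03, 0, 0], "rot": [0, 0, 0.02], "grip": 1},
  ],
  newtons=80,
)

```text
time_s: 21.97
tcp_pos: [469.6, -174.7, 32.2]
orientation: [3.138, -0.008, 0.007]
force: [6.6, -4.8, -2.6]
opening: 7.0
grip_force: 78.9
```

```bash
python3 edge.py; python3 -c "from h import *; t=st();print(t['moment'])"
```

```text
505 rail mid y 28.8 face 23.3 tray edge 19.7
480 rail mid y 29.3 face 23.8 tray edge 20.9
460 rail mid y 29.8 face 24.3 tray edge 21.8
430 rail mid y 30.4 face 24.9 tray edge 23.2
[-2.12963330e-02  3.95672926e+01] [-0.04699609 43.451954  ] 0.4596307103784298
t 22.12 tcp [ 469.6 -174.7   32.2] yaw -90.3 tilt [ 0.0045 -0.004 ] F [ 7.4 -4.3 -3. ] open 7.1 gf 78.9 q [ 0.02  0.7   0.32  2.27 -0.83  0.28 -0.5 ]
[-0.88646922 -1.49889329 -0.48626984]
```

drive_tool(
  commands=[
    {"slide": [0.05, 0.05, 0], "rot": [0, 0, 0], "grip": 1},
    {"slide": [0.1, 0.1, 0], "rot": [0, 0, 0], "grip": 1},
    {"slide": [0.12, 0.2, 0], "rot": [0, 0, 0], "grip": 1},
    {"slide": [0.12, 0.3, 0], "rot": [0, 0, 0], "grip": 1},
    {"slide": [0.12, 0.35, 0], "rot": [0, 0, 0], "grip": 1},
    {"slide": [0.12, 0.35, 0], "rot": [0, 0, 0], "grip": 1},
  ],
  newtons=40,
)

```text
time_s: 22.62
tcp_pos: [469.8, -171.4, 32.1]
orientation: [3.137, -0.01, 0.005]
force: [5.3, -5.9, -2.2]
opening: 6.9
grip_force: 78.9
```

```bash
python3 edge.py; python3 -c "from h import *; t=st();print(t['moment'])"
```

```text
505 rail mid y 29.1 face 23.6 tray edge 22.0
480 rail mid y 29.7 face 24.2 tray edge 23.5
460 rail mid y 30.3 face 24.8 tray edge 24.6
430 rail mid y 31.1 face 25.6 tray edge 26.4
[-2.67039545e-02  4.25497169e+01] [-0.05784371 51.23056605] 0.5211392081188987
t 22.77 tcp [ 469.8 -171.4   32.1] yaw -90.36 tilt [ 0.0031 -0.0041] F [ 5.2 -6.7 -2.1] open 7.1 gf 78.9 q [ 0.02  0.7   0.32  2.27 -0.83  0.28 -0.5 ]
[-1.1767928  -0.94350349 -0.61735868]
```

drive_tool(
  commands=[
    {"slide": [0.05, 0.1, 0], "rot": [0, 0, 0], "grip": 1},
    {"slide": [0.05, 0.2, 0], "rot": [0, 0, 0], "grip": 1},
    {"slide": [0.05, 0.3, 0], "rot": [0, 0, 0], "grip": 1},
    {"slide": [0.05, 0.3, 0], "rot": [0, 0, 0], "grip": 1},
  ],
)

```text
time_s: 23.1
tcp_pos: [469.9, -170.3, 32.2]
orientation: [3.134, -0.012, 0.006]
force: [1.6, -10.7, -1.3]
opening: 7.0
grip_force: 78.8
```

```bash
python3 edge.py; python3 -c "from h import *; t=st();print(t['moment'])"
```

```text
505 rail mid y 29.6 face 24.1 tray edge 23.6
480 rail mid y 30.2 face 24.7 tray edge 24.9
460 rail mid y 30.8 face 25.3 tray edge 26.0
430 rail mid y 31.6 face 26.1 tray edge 27.5
[-2.62720228e-02  4.28472639e+01] [-0.05240848 50.06149729] 0.6106434245853033
t 23.25 tcp [ 469.9 -170.3   32.2] yaw -90.45 tilt [ 0.0034 -0.007 ] F [  3.  -11.6  -2.5] open 6.8 gf 78.8 q [ 0.01  0.7   0.33  2.27 -0.83  0.28 -0.51]
[-2.44863663 -0.48981777 -0.46528568]
```

drive_tool(
  commands=[
    {"slide": [0, 0.1, 0], "rot": [0, 0, 0], "grip": 1},
    {"slide": [0, 0.2, 0], "rot": [0, 0, 0], "grip": 1},
    {"slide": [0, 0.25, 0], "rot": [0, 0, 0], "grip": 1},
    {"slide": [0, 0.25, 0], "rot": [0, 0, 0], "grip": 1},
  ],
)

```text
time_s: 23.58
tcp_pos: [469.9, -170.2, 32.4]
orientation: [3.131, -0.016, 0.007]
force: [1.3, -18.3, -0.3]
opening: 7.3
grip_force: 79.0
```

```bash
python3 edge.py; python3 - <<'E'
from h import *
t=st();print(t['moment'])
# side view: fence top outer edge (green/orange) and rail
s=eyes.snapshot("side"); c=s["color"].astype(float)
for v in range(170,200,3): print(v,[tuple(c[v,u].astype(int).tolist()) for u in range(355,374)][::1]) if v in(176,188) else None
E
```

```text
505 rail mid y 29.6 face 24.1 tray edge 23.9
480 rail mid y 30.3 face 24.8 tray edge 25.1
460 rail mid y 30.8 face 25.3 tray edge 26.0
430 rail mid y 31.5 face 26.0 tray edge 27.5
[-2.52097282e-02  4.23725394e+01] [-0.04846628 48.34139556] 0.583104489876246
t 23.73 tcp [ 469.9 -170.2   32.4] yaw -90.58 tilt [ 0.0045 -0.0106] F [  1.  -18.4  -0.6] open 6.8 gf 78.9 q [ 0.01  0.7   0.33  2.28 -0.83  0.27 -0.51]
[-3.89112657 -0.19440922 -0.4132157 ]
176 [(105, 81, 56), (103, 79, 54), (110, 81, 57), (114, 84, 60), (108, 84, 58), (134, 95, 63), (167, 110, 71), (150, 97, 62), (79, 58, 41), (55, 60, 45), (58, 58, 44), (67, 55, 44), (81, 63, 51), (85, 69, 56), (85, 69, 57), (87, 70, 59), (90, 71, 58), (95, 73, 58), (97, 74, 57)]
188 [(134, 92, 65), (113, 78, 56), (126, 84, 57), (165, 106, 69), (148, 96, 62), (76, 63, 44), (55, 70, 51), (66, 97, 72), (66, 94, 70), (65, 56, 42), (81, 63, 50), (87, 69, 56), (89, 70, 57), (93, 71, 57), (96, 72, 56), (99, 74, 58), (99, 73, 57), (99, 73, 57), (91, 67, 52)]
```

```bash
cat > near.py <<'E'
from h import *
s=eyes.snapshot("side"); c=np.mean([s["color"].astype(float)]+[eyes.snapshot("side")["color"].astype(float) for _ in range(2)],0)
F=[];G=[]
for v in range(168,202):
    r=c[v,:,0]; o=(c[v,:,0]-c[v,:,1]); k=350+int(np.argmax(o[350:372])); 
    # fence ridge: falling edge on the right of the peak
    m=(r[k]+r[k+1:k+5].min())/2
    for u in range(k,k+5):
        if r[u]>=m>r[u+1]: F.append((u+(r[u]-m)/(r[u]-r[u+1]),v)); break
    g=np.clip(c[v,:,1]-c[v,:,0]+8,0,None); d=g[k+2:k+9]
    if d.max()>20:
        j=k+2+int(np.argmax(d)); h=g[j]/2
        for u in range(j,j+5):
            if g[u]>=h>g[u+1]: G.append((u+(g[u]-h)/(g[u]-g[u+1]),v)); break
F=rays(s,F,34);G=rays(s,G,14)
def fit(a):
    p=np.polyfit(a[:,1],a[:,0],1); r=a[:,0]-np.polyval(p,a[:,1]); k=abs(r)<2*np.std(r)+.3; return np.polyfit(a[k,1],a[k,0],1),k.sum(),a[k,1].min(),a[k,1].max(),np.std(r[k])
pf=fit(F);pg=fit(G);print("fence",pf,"rail outer",pg)
for y in(-130,-90,-50,-10): print(y,"gap",(np.polyval(pf[0],y)-np.polyval(pg[0],y)-11).round(1))
E
python3 near.py; python3 -c "from h import *; st()"
```

```text
fence (array([1.02614789e-01, 4.02048940e+02]), np.int64(31), np.float64(-189.27090764112836), np.float64(30.729038840014937), np.float64(7.374051655907767)) rail outer (array([3.51298747e-02, 3.85069013e+02]), np.int64(20), np.float64(-148.40029453109787), np.float64(-24.787768660891288), np.float64(0.6128920705065152))
-130 gap -2.8
-90 gap -0.1
-50 gap 2.6
-10 gap 5.3
t 23.93 tcp [ 470.  -170.2   32.4] yaw -90.58 tilt [ 0.0045 -0.0106] F [  1.3 -18.2   0.1] open 7.0 gf 78.9 q [ 0.01  0.7   0.33  2.27 -0.83  0.27 -0.51]
```

```bash
python3 - <<'E'
t=open('near.py').read()
i=t.index("def fit"); j=t.index("pf=fit")
t=t[:i]+'''def fit(a):
    a=a[(a[:,1]>-150)&(a[:,1]<5)]; k=np.ones(len(a),bool); p=[0.035,np.median(a[:,0]-.035*a[:,1])]
    for i in range(8):
        r=a[:,0]-np.polyval(p,a[:,1]); k=abs(r)<max(1.5,5-i); p=np.polyfit(a[k,1],a[k,0],1)
    return p,k.sum(),len(k),r[k].std(),a[~k].round(0).tolist()
'''+t[j:]
open('near.py','w').write(t)
E
python3 near.py
```

```text
fence (array([3.93490975e-02, 3.96784766e+02]), np.int64(24), 24, np.float64(0.4298275655263119), []) rail outer (array([3.52312068e-02, 3.85078037e+02]), np.int64(20), 20, np.float64(0.5711073858257197), [])
-130 gap 0.2
-90 gap 0.3
-50 gap 0.5
-10 gap 0.7
```

The side view is the cleaner measure. The fence is parallel to the near rail within about 0.004 rad, with a 0.2–0.7 mm gap. One light press onto both rails.

drive_tool(
  commands=[
    {"slide": [-0.05, 0, 0], "rot": [0, 0, 0.005], "grip": 1},
    {"slide": [-0.1, 0, 0], "rot": [0, 0, 0.01], "grip": 1},
    {"slide": [-0.15, 0, 0], "rot": [0, 0, 0.015], "grip": 1},
    {"slide": [-0.18, 0, 0], "rot": [0, 0, 0.02], "grip": 1},
    {"slide": [-0.18, 0, 0], "rot": [0, 0, 0.02], "grip": 1},
  ],
  newtons=80,
)

```text
time_s: 24.5
tcp_pos: [469.9, -170.2, 32.6]
orientation: [3.131, 0.016, 0.011]
force: [5.5, -17.0, -1.3]
opening: 6.9
grip_force: 80.5
```

```bash
python3 near.py; python3 -c "from h import *; t=st();print(t['moment'])"
```

```text
fence (array([3.95274515e-02, 3.96761082e+02]), np.int64(24), 24, np.float64(0.4121014769944138), []) rail outer (array([3.49403346e-02, 3.85033642e+02]), np.int64(20), 20, np.float64(0.5790178107315728), [])
-130 gap 0.1
-90 gap 0.3
-50 gap 0.5
-10 gap 0.7
t 24.65 tcp [ 469.9 -170.2   32.6] yaw -89.43 tilt [ 0.007 -0.011] F [  6.6 -17.7  -2.2] open 7.3 gf 80.5 q [ 0.01  0.7   0.32  2.28 -0.82  0.27 -0.5 ]
[-3.62420981 -1.14554469 -0.63573379]
```

drive_tool(
  commands=[
    {"slide": [0.03, -0.1, 0], "rot": [0, 0, 0], "grip": 1},
    {"slide": [0.06, -0.2, 0], "rot": [0, 0, 0], "grip": 1},
    {"slide": [0.1, -0.3, 0], "rot": [0, 0, 0], "grip": 1},
    {"slide": [0.1, -0.35, 0], "rot": [0, 0, 0], "grip": 1},
    {"slide": [0.1, -0.35, 0], "rot": [0, 0, 0], "grip": 1},
  ],
)

```text
time_s: 25.07
tcp_pos: [469.8, -170.3, 32.2]
orientation: [3.136, 0.019, 0.006]
force: [4.7, -8.3, -1.3]
opening: 6.6
grip_force: 80.7
```

```bash
python3 -c "from h import *; t=st();print(t['moment'])"
```

```text
t 25.07 tcp [ 469.8 -170.3   32.2] yaw -89.29 tilt [ 0.004  -0.0054] F [ 4.7 -8.3 -1.3] open 6.6 gf 80.7 q [ 0.02  0.7   0.32  2.27 -0.82  0.27 -0.49]
[-1.54497102 -1.03981223 -0.75715097]
```

drive_tool(
  commands=[
    {"slide": [0.05, -0.1, 0], "rot": [0, 0, -0.005], "grip": 1},
    {"slide": [0.08, -0.18, 0], "rot": [0, 0, -0.005], "grip": 1},
    {"slide": [0.08, -0.18, 0], "rot": [0, 0, -0.005], "grip": 1},
    {"slide": [0.08, -0.18, 0], "rot": [0, 0, -0.005], "grip": 0.8},
    {"slide": [0.08, -0.18, 0], "rot": [0, 0, -0.005], "grip": 0.65},
    {"slide": [0.08, -0.18, 0], "rot": [0, 0, -0.005], "grip": 0.5},
    {"slide": [0.08, -0.18, 0], "rot": [0, 0, -0.005], "grip": 0.4},
    {"slide": [0.08, -0.18, 0], "rot": [0, 0, -0.005], "grip": 0.4},
    {"slide": [0.08, -0.18, 0], "rot": [0, 0, -0.005], "grip": 0.4},
  ],
  newtons=30,
)

```text
time_s: 25.82
tcp_pos: [468.6, -168.4, 31.6]
orientation: [-3.141, -0.018, 0.001]
force: [-0.7, 0.1, -0.5]
opening: 25.3
grip_force: 0.0
```

```bash
python3 near.py; python3 -c "from h import *; t=st();print(t['moment'])"
```

```text
fence (array([3.90896170e-02, 3.96744497e+02]), np.int64(24), 24, np.float64(0.3628870253276809), []) rail outer (array([3.53630505e-02, 3.85077197e+02]), np.int64(20), 20, np.float64(0.5716585056334819), [])
-130 gap 0.2
-90 gap 0.3
-50 gap 0.5
-10 gap 0.6
t 25.97 tcp [ 468.8 -168.6   31.6] yaw -89.37 tilt [-0.0002  0.0002] F [0.1 1.1 0.5] open 25.7 gf 0.0 q [ 0.02  0.7   0.32  2.27 -0.82  0.28 -0.5 ]
[-0.03335268 -0.01607484 -0.00935029]
```

Released with the tray unmoved. Now up and away to the right for a clear check.

drive_tool(
  commands=[
    {"slide": [0, 0, 0.5], "rot": [0, 0, 0], "grip": 0.4},
    {"slide": [0, 0, 2], "rot": [0, 0, 0], "grip": 0.4},
    {"slide": [0, 0, 5], "rot": [0, 0, 0], "grip": 0.4},
    {"slide": [0, 0, 9], "rot": [0, 0, 0], "grip": 0.4},
    {"slide": [0, -2, 13], "rot": [0, 0, 0], "grip": 0.4},
    {"slide": [0, -5, 16], "rot": [0, 0, 0], "grip": 0.2},
    {"slide": [0, -9, 18], "rot": [0, 0, 0], "grip": 0},
    {"slide": [0, -13, 18], "rot": [0, 0, 0], "grip": 0},
    {"slide": [0, -17, 18], "rot": [0, 0, 0], "grip": 0},
    {"slide": [0, -20, 18], "rot": [0, 0, 0], "grip": 0},
  ],
)

```text
time_s: 26.8
tcp_pos: [468.6, -371.7, 213.1]
orientation: [3.14, 0.016, 0.002]
force: [0.7, -0.8, 0.6]
opening: 43.0
grip_force: 0.0
```

drive_tool(
  commands=[
    {"slide": [0, -4, 0], "rot": [0, 0, 0], "grip": 0},
    {"slide": [0, -7, 0], "rot": [0, 0, 0], "grip": 0},
    {"slide": [0, -9, 0], "rot": [0, 0, 0], "grip": 0},
    {"slide": [0, -10, 0], "rot": [0, 0, 0], "grip": 0},
    {"slide": [0, -10, 0], "rot": [0, 0, 0], "grip": 0},
  ],
)

```text
time_s: 27.22
tcp_pos: [467.8, -470.7, 211.7]
orientation: [3.14, 0.013, -0.001]
force: [-0.0, 0.1, -0.1]
opening: 43.0
grip_force: 0.0
```

```bash
python3 edge.py; python3 near.py; python3 - <<'E' 2>/dev/null
from h import *
st()
for n in("side","top"):
  c,P=snap(n)
  for lo,hi in((-135,-105),(-90,-50),(-30,0)):
    m=(P[...,1]>lo)&(P[...,1]<hi)
    print(n,lo,[(x,round(float(np.median(P[...,2][m&(abs(P[...,0]-x)<2.5)])),0)) for x in range(380,510,4)])
a,_=snap("top"); t0=cv2.imread("pics/top0.png")[...,::-1]
d=np.abs(a[165:245,130:312].astype(int)-t0[165:245,130:312]).max(-1)
print("bystander diff",[(int(u)+130,int(v)+165) for v,u in zip(*np.nonzero(d>60))][::60],(d>60).sum())
E
```

```text
505 rail mid y 29.6 face 24.1 tray edge 23.4
480 rail mid y 30.2 face 24.7 tray edge 24.8
460 rail mid y 30.7 face 25.2 tray edge 25.9
430 rail mid y 31.5 face 26.0 tray edge 27.6
[-2.59290097e-02  4.26728100e+01] [-0.05528344 51.33591467] 0.6659340234740201
fence (array([3.64248624e-02, 3.96645837e+02]), np.int64(24), 24, np.float64(0.41131090058360464), []) rail outer (array([3.60292359e-02, 3.85127826e+02]), np.int64(20), 20, np.float64(0.5274063690320613), [])
-130 gap 0.5
-90 gap 0.5
-50 gap 0.5
-10 gap 0.5
t 27.52 tcp [ 469.6 -467.   211.6] yaw -89.27 tilt [0.0001 0.001 ] F [ 0.3 -0.3  0.1] open 42.6 gf 0.0 q [ 0.28  0.63  0.68  1.8  -0.5   0.89 -0.38]
side -135 [(380, 14.0), (384, 18.0), (388, 18.0), (392, 34.0), (396, 36.0), (400, 31.0), (404, 27.0), (408, 27.0), (412, 26.0), (416, 24.0), (420, 24.0), (424, 27.0), (428, 30.0), (432, 28.0), (436, 30.0), (440, 29.0), (444, 26.0), (448, 29.0), (452, 26.0), (456, 27.0), (460, 27.0), (464, 27.0), (468, 32.0), (472, 31.0), (476, 33.0), (480, 27.0), (484, 26.0), (488, 11.0), (492, 11.0), (496, 12.0), (500, 13.0), (504, 9.0), (508, 9
[... 1555 characters left out ...]
, 17.0), (448, 23.0), (452, 25.0), (456, 26.0), (460, 23.0), (464, 20.0), (468, 24.0), (472, 26.0), (476, 28.0), (480, 26.0), (484, 21.0), (488, 9.0), (492, 8.0), (496, 12.0), (500, 10.0), (504, 9.0), (508, 9.0)]
top -30 [(380, 0.0), (384, 10.0), (388, 14.0), (392, 13.0), (396, 30.0), (400, 35.0), (404, 32.0), (408, 24.0), (412, 24.0), (416, 26.0), (420, 22.0), (424, 23.0), (428, 24.0), (432, 24.0), (436, 26.0), (440, 25.0), (444, 20.0), (448, 22.0), (452, 25.0), (456, 26.0), (460, 24.0), (464, 23.0), (468, 25.0), (472, 26.0), (476, 27.0), (480, 26.0), (484, 21.0), (488, 9.0), (492, 8.0), (496, 8.0), (500, 9.0), (504, 9.0), (508, 10.0)]
bystander diff [(265, 209), (281, 215), (296, 220)] 155
```

The tray is parallel to the rails and touching them within measurement error. The row is closed and the bystanders haven't moved.

```bash
python3 -c "from h import *; print(robot.finish_job())"
```

```text
the job is handed in; nothing more can be done
None
```

I laid the stray in the tray, tipped all four cigars into one closed row, and slid the tray home against both green rails with the row still closed and the bystanders unmoved; I handed it in at about 28 s, and the hand-in gave no verdict back.

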